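# Sort the turner's handful: blanks on the rack, vials in the tray, lump in the bowl

## Task

Sort the five loose things on the front of the bench: lay the thick round blank in the wide valley and the thin round blank in the narrow valley of the pin rack, each centred across both rails and not rolling; stand one glass vial upright in each of the two bays of the vial tray; and put the single loose amber lump into the wooden bowl. Let go of everything and leave it at rest.

Things in the scene. Friction and masses are not known exactly. Their poses are not given: they have to be found in the camera images.
- thick_blank: Thick plain wooden rod (turning blank), 30 mm in diameter, 70 mm long, 60 g; lies on its side. Origin on its axis at mid length; x runs along the axis.
- thin_blank: Thin plain wooden rod of the same wood, 14 mm in diameter, 70 mm long, 20 g; lies on its side. Origin on its axis at mid length; x runs along the axis.
- vial_a: Glass vial with a cork, 19 mm in diameter, 48 mm tall (glass 41 mm, cork above it), standing upright. Origin at the centre of its underside, z up along it. Alike to vial_b; either may go in either bay.
- vial_b: The other glass vial with a cork, same size and same origin as vial_a.
- lump: The one amber lump lying by itself among the loose things on the front of the table (all other amber is in the glass bowl, the tub or the heaps at the back): dark reddish brown, 28 mm (its x) by 36 mm (its y), 17 mm high. Origin at the centre of its underside; grasp it across its x.
- rack: Fixed dark wooden rack, 78 (x) by 112 mm (y). Two rails along y at x = +-27 mm, 12 mm thick, tops 20 mm above the table; steel pins rise 7 mm above them and make two valleys along x, a raised land between them: wide (pins 36 mm apart) at y = -30 mm, narrow (26 mm) at y = +30 mm. A blank lies on both rails, axis 35 mm (thick) or 27 mm (thin) above the table. Origin: centre of underside, z up.
- vial_tray: Fixed low open tray of light wood, 60 mm (x) by 112 mm (y), 14 mm high, walls, divider and floor 4 mm thick. The divider makes two bays, 52 mm by 50 mm, centred at y = -27 and +27 mm. Origin at the centre of its underside on the table, z up.
- bowl: Fixed small turned wooden bowl, dark, 91 mm across and 40 mm high, its hollow about 76 mm wide at the rim and narrowing downward to a floor 6 mm above the table. Origin at the centre of its underside on the table, z up.
Things that resemble listed ones, but are neither listed nor needed, are in the scene too. What is shaped like the vial_a but pink is not meant. Leave any turquoise look-alike of the vial_b alone.

How it is judged:
By the outcome, as a careful person would: the job done as asked, in the order asked, and still so for the second after the job is handed in, with the robot touching nothing.
It also fails if it takes over 104 s, if anything falls off the work surface, if the arm or the gripper's body presses on something with over 40 N, if the wrist force passes 120 N, or if a joint passes its speed limit or range.

## Robot

A 6-joint arm with a two-finger parallel gripper is mounted at the origin on a cart in front of the work surface, level with it; the furniture and walls round the work are solid. World frame = base frame: x ahead of the robot, y to its left, z up, the work surface at z = 0. Lengths are in mm, angles in rad, forces in N, time in s.
With the tool pointing down it reaches from about 350 to 850 mm from the base axis. Payload 8.1 kg.
Tool frame: the origin (TCP) lies midway between the tips of the shut fingers; the grasp point (between the pads) lies 19 mm behind it; y points along the fingers, x is the direction in which the jaws open and shut, and the axes are right-handed (so a half turn about y gives the same grasp; the last joint's range is limited). The gripper opens to 85 mm and grips with 20 to 120 N. Pads are 22 mm wide; open, the fingers measure 114 mm over their backs; the gripper's body (76 mm by 85 mm) begins 54 mm behind the grasp point. The pads swing forward as they close: fully open they stand 13 mm farther back than shut.
Start: joints at [-0.085, 0.13, 1.488, -0, 1.523, -0.085], TCP at [600.004, 0.022, 231.292] pointing down, gripper open.
Joint ranges: [-2.96, 2.96], [-0.89, 2.26], [0.02, 2.5], [-1.34, 4.48], [0, 2.73], [-2.66, 2.66]. Speed limits (rad/s): [2.39, 2.39, 2.79, 3.14, 3.14, 3.14].

## Interface

Orientations are given as a unit quaternion [w, x, y, z].
In Python, from cell import ctrl, cams gives the robot as it stands.
- The arm moves only by the tool carry_out, never from a script. Its argument "deltas" is a list of rows, each an object of numbers: "dx", "dy", "dz": the shift along the tool's x, y, z in cm; "ax", "ay", "az": the turn, a rotation vector about the tool's x, y, z in rad. A call has 1 to 8 rows; each row shifts and turns the commanded pose from where the row before left it, along the tool's axes as they then stand; what a row does not reach is not made up. A row lasts 1/12 s, in which the tool goes at most 41.7 mm and 7.16 degrees, less where a joint would pass 70% of its speed; a pose out of reach is approached as far as the arm can. A call with a gripper value outside its range is refused whole. "hand" is the opening, from 0 (shut) to 1 (fully open), set as the call begins (left out, the last holds). The fingers move at their own pace and stop on an object; the grip force is fixed at half the most. Time passes only in rows, so rows that do not move let the fingers close. It gives the time, the measured TCP pose, the force and the opening at its end, in the units of the state.
- ctrl.get_state(): the state, without advancing time (a new reading comes with each control period).
- cams.grab_frame(name): name is "scene" or "side" or "wrist"; returns a dict with "pixels" (384x512x3 uint8, red, green, blue), "vertical_fov" (degrees; the focal length in pixels is half the picture's height over the tangent of half this angle, whatever the lens; pixels are square), "cx", "cy" (the principal point, pixels), "rvec" (rotation vector, rad) and "tvec" (3), from world to camera coordinates, as OpenCV has them; the wrist camera has in their place "T_tool_cam" (4x4, takes a point from camera to tool coordinates, whose origin is the TCP and whose axes are the tool frame's). Camera axes: x right, y down, z forward; pixel columns grow to the right and rows downward; lengths in mm; the calibration is good to about 2 mm. A picture is of the moment at which its call begins: read the wrist's pose just before it. There is no depth.
- ctrl.hand_in(): hands the job in, once; it reports no verdict.
The state is a dict: "time": time; "qpos": joint angles; "dq": joint speeds; "joint_efforts": joint torques, N m; "eef_pos": TCP position; "ee_rot": TCP orientation; "ft_force": force on the tool from outside, world axes, zero at the start; "torque": the same for the moment, N m; "gripper_width": finger opening in mm.
Only numpy, scipy, OpenCV 4.12 (cv2) and the standard library are available. Lean on these libraries where they do the work, as an engineer would, in place of code of your own. Each camera call takes 0.05 s, during which the arm holds its last target.

## Working session

There is one attempt and no reset: what is moved stays moved. The work goes in short steps, Python scripts to look and compute and a tool call to move; the robot and the scene stay as the last step left them, time stands still between calls to the robot, and variables do not carry over. Pictures are saved under pics/ and viewed, and the job is handed in when it is done.

Besides the shell and the picture viewer there is one more tool, called after "Request:" as a command line: name --argument value ..., lists and objects as JSON in quotes. carry_out: Moves the arm, as the interface text tells. Its arguments: {"type":"object","properties":{"deltas":{"type":"array","items":{"type":"object","properties":{"dx":{"type":"number"},"dy":{"type":"number"},"dz":{"type":"number"},"ax":{"type":"number"},"ay":{"type":"number"},"az":{"type":"number"}}}},"hand":{"type":"number"}},"required":["deltas"]}

```bash
ls; mkdir -p pics; python3 - <<'E'
from cell import ctrl,cams
import cv2,numpy as np
s=ctrl.get_state();print(s)
for n in ["scene","side","wrist"]:
    f=cams.grab_frame(n)
    cv2.imwrite(f"pics/a_{n}.png",f["pixels"][:,:,::-1])
    print(n,{k:v for k,v in f.items() if k!="pixels"})
E
```

```text
pics
{'time': 0.0, 'qpos': array([-8.53978836e-02,  1.31167928e-01,  1.48929648e+00,  3.61013855e-06,
        1.52301298e+00, -8.54194066e-02]), 'dq': array([ 0.00036157,  0.00151938,  0.00042892, -0.00064147, -0.00216042,
       -0.00095498]), 'joint_efforts': array([-1.90700346e-03, -5.69404185e+01, -5.00557995e+01, -2.19391650e-04,
        1.44415747e-02,  7.24149572e-05]), 'eef_pos': array([5.99437765e+02, 7.30631848e-02, 2.30230958e+02]), 'ee_rot': array([ 7.07164581e-01, -7.07048354e-01,  6.56268857e-04,  6.71363587e-04]), 'ft_force': array([-0.20423376,  0.49047655,  0.11824423]), 'torque': array([0.0399987 , 0.0122139 , 0.04381795]), 'gripper_width': 85.28653418711177}
scene {'vertical_fov': 57.99680407070518, 'cx': 262.7990892433872, 'cy': 186.29548018041646, 'rvec': array([ 1.96871508, -1.1056874 ,  0.56425425]), 'tvec': array([-306.95704252,  316.79161087,  576.10027686])}
side {'vertical_fov': 52.02933286650966, 'cx': 255.5330956005757, 'cy': 191.25866802834233, 'rvec': array([ 0.67460822, -2.47920222,  1.37232179]), 'tvec': array([458.28592984, 199.16458205, 639.91886385])}
wrist {'vertical_fov': 65.189319958384, 'cx': 256.1909839786273, 'cy': 188.43205857515312, 'T_tool_cam': array([[ 9.99999868e-01,  4.77134860e-05, -5.12519116e-04,
        -1.93135566e-01],
       [ 5.04363313e-04, -2.89702781e-01,  9.57116526e-01,
        -1.43734340e+02],
       [-1.02810847e-04, -9.57116658e-01, -2.89702767e-01,
         7.37914666e+01],
       [ 0.00000000e+00,  0.00000000e+00,  0.00000000e+00,
         1.00000000e+00]])}
```

View pics/a_scene.png

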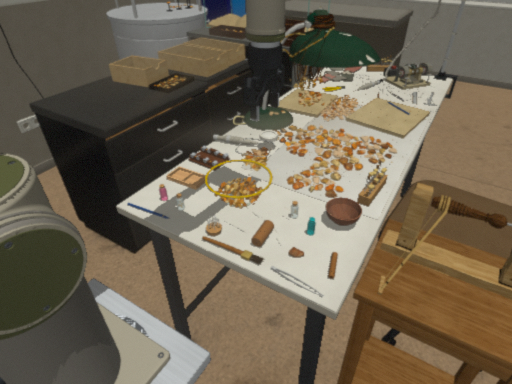

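View pics/a_side.png

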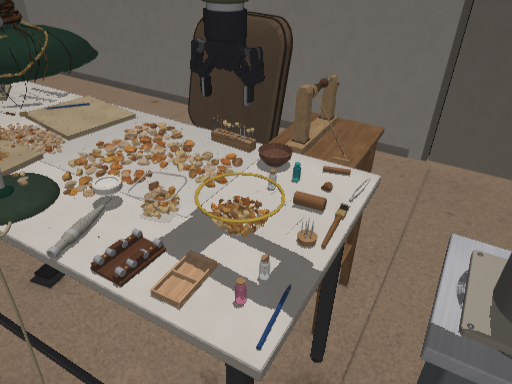

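View pics/a_wrist.png

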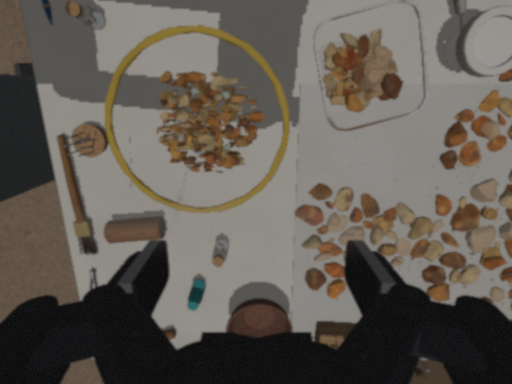

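```bash
cat > h.py <<'E'
from cell import ctrl,cams
import cv2,numpy as np
from scipy.spatial.transform import Rotation as R
def pose():
    s=ctrl.get_state();q=s["ee_rot"];T=np.eye(4)
    T[:3,:3]=R.from_quat([q[1],q[2],q[3],q[0]]).as_matrix();T[:3,3]=s["eef_pos"];return T,s
def grab(n,save=None):
    T,s=pose()
    f=cams.grab_frame(n);h,w=f["pixels"].shape[:2]
    fl=h/2/np.tan(np.radians(f["vertical_fov"]/2))
    K=np.array([[fl,0,f["cx"]],[0,fl,f["cy"]],[0,0,1]])
    if "rvec" in f:
        Rm=cv2.Rodrigues(f["rvec"])[0];C=-Rm.T@f["tvec"];Rw=Rm.T
    else:
        W=T@f["T_tool_cam"];Rw=W[:3,:3];C=W[:3,3]
    img=f["pixels"][:,:,::-1].copy()
    if save: cv2.imwrite(f"pics/{save}.png",img); np.savez(f"pics/{save}.npz",K=K,Rw=Rw,C=C)
    return img,K,Rw,C
def load(n):
    d=np.load(f"pics/{n}.npz");return cv2.imread(f"pics/{n}.png"),d["K"],d["Rw"],d["C"]
def onplane(c,uv,z):
    _,K,Rw,C=c
    d=Rw@np.linalg.solve(K,np.array([uv[0],uv[1],1.]));return C+d*(z-C[2])/d[2]
def proj(c,p):
    _,K,Rw,C=c;q=K@(Rw.T@(np.array(p,float)-C));return q[:2]/q[2]
def tri(cs,uvs):
    A=np.zeros((3,3));b=np.zeros(3);
    for c,uv in zip(cs,uvs):
        d=c[2]@np.linalg.solve(c[1],np.array([uv[0],uv[1],1.]));d/=np.linalg.norm(d);M=np.eye(3)-np.outer(d,d);A+=M;b+=M@c[3]
    return np.linalg.solve(A,b)
def crop(c,x0,y0,x1,y1,s,name):
    cv2.imwrite(f"pics/{name}.png",cv2.resize(c[0][y0:y1,x0:x1],None,fx=s,fy=s,interpolation=cv2.INTER_CUBIC))
E
python3 - <<'E'
from h import *
a=grab("scene","s0");b=grab("side","d0");w=grab("wrist","w0")
crop(a,120,135,370,305,3,"s0c"); crop(b,80,130,380,350,2.6,"d0c")
E
```

```text
(no output)
```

View pics/s0c.png

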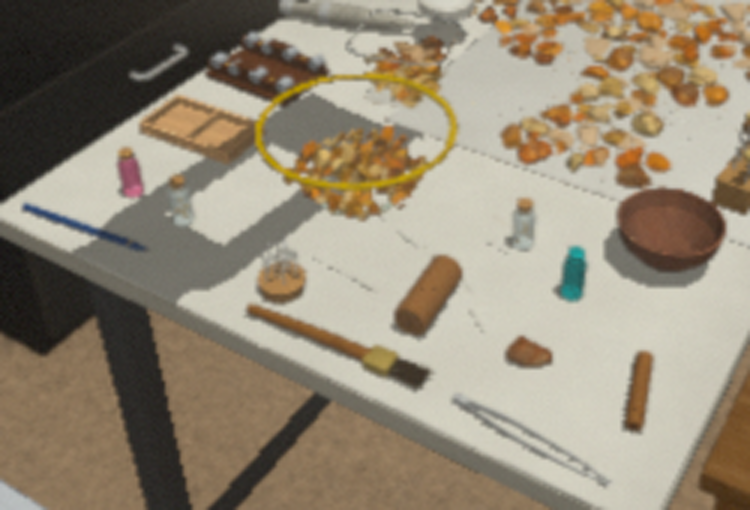

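View pics/d0c.png

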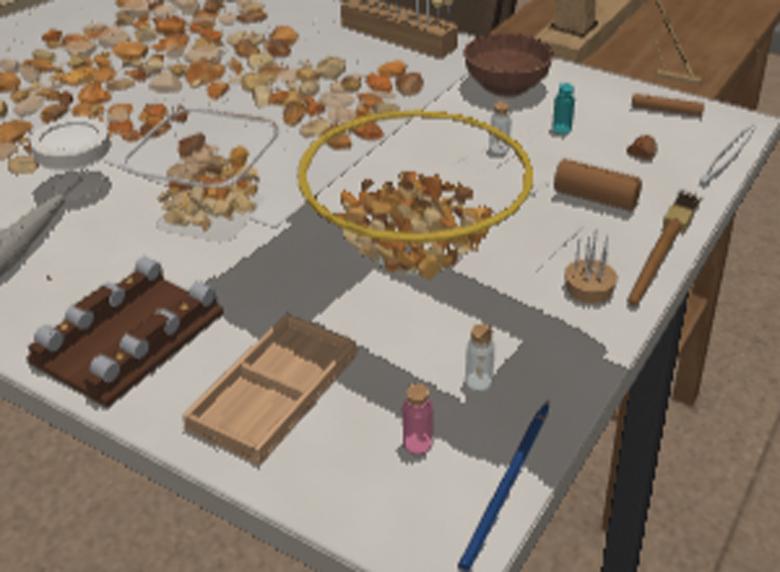

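```bash
python3 - <<'E'
from h import *
a=load("s0");b=load("d0")
S=lambda u,v:(120+u/3,135+v/3)
D=lambda u,v:(80+u/2.6,130+v/2.6)
P={"thick":((428,294),(598,184)),"thin":((638,391),(667,105)),"lump":((528,352),(643,148)),
"vB_corktop":((525,201),(501,104)),"vA_corktop":((180,178),(482,327)),
"tray_far":((250,160-10),(263,462)),"bowl":((670,228-15),(508,62)),
"turq":((574,250),(565,90)),"pink":((124,150),(417,388)),"gbowl_near":((262,140),(0,0))}
for k,(s,d) in P.items():
    p=tri([a,b],[S(*s),D(*d)]);print(k,p.round(1),"res",np.round(proj(a,p)-S(*s),1),np.round(proj(b,p)-D(*d),1))
for k,uv,z in [("rackBL",(104,404),0),("rackBR",(222,310),0),("rackL",(30,358),0),("trayN",(262,465),0),("trayL",(186,422),0),("trayR",(354,352),0),("vA",(480,385),0),("vB",(499,152),0)]:
    print(k,onplane(b,D(*uv),z).round(1))
for k,uv,z in [("vA",(182,222),0),("vB",(523,246),0),("trayL",(142,133),0),("trayNear",(232,163),0),("trayR",(255,140),0),("rackL",(207,78),0),("rackNear",(296,102),0)]:
    print("S",k,onplane(a,S(*uv),z).round(1))
E
```

```text
thick [440.  -91.   14.4] res [ 0. -0.] [0. 0.]
thin [ 441.4 -271.2    5.5] res [ 0.1 -0.1] [0.1 0.1]
lump [ 433.8 -184.2    4.3] res [-0.1  0.2] [-0.1 -0.2]
vB_corktop [ 550.8 -119.7   46.4] res [ 0.  -0.1] [0.  0.1]
vA_corktop [423.  152.   45.6] res [-0.1  0.1] [-0.1 -0.2]
tray_far [572. 228. -68.] res [-4.4  6.1] [ -6.7 -10.8]
bowl [ 602.3 -227.5   35.2] res [-1.2  2.4] [-1.2 -2.2]
turq [ 515.6 -180.9   44.1] res [-0.2  0.4] [-0.3 -0.4]
pink [428.7 223.2  46.7] res [ 0.2 -0.3] [0.3 0.5]
gbowl_near [638.2 205.9 119.6] res [  5. -50.] [63.4 68.1]
rackBL [622.5 301.    0. ]
rackBR [618.5 189.3   0. ]
rackL [697.9 296.1  -0. ]
trayN [501.7 288.   -0. ]
trayL [565.9 285.4   0. ]
trayR [510.3 175.9   0. ]
vA [419.  158.4   0. ]
vB [ 547.  -112.9    0. ]
S vA [417.3 152.6   0. ]
S vB [ 546.9 -122.5    0. ]
S trayL [501.4 282.1   0. ]
S trayNear [509.2 172.2   0. ]
S trayR [550.9 177.7   0. ]
S rackL [615.1 296.2   0. ]
S rackNear [627.3 184.9   0. ]
```

```bash
python3 - <<'E'
from h import *
w=load("w0");b=load("d0");a=load("s0")
def ax(c,box,z,n):
    x0,y0,x1,y1=box
    hsv=cv2.cvtColor(c[0],cv2.COLOR_BGR2HSV)[y0:y1,x0:x1]
    m=((hsv[...,1]>95)&(hsv[...,0]<25)).astype(np.uint8)
    k,l,st,ce=cv2.connectedComponentsWithStats(m);i=1+np.argmax(st[1:,4])
    m=(l==i).astype(np.uint8)
    ct=max(cv2.findContours(m,0,1)[0],key=cv2.contourArea)[:,0]+[x0,y0]
    g=np.float32([onplane(c,p,z)[:2] for p in ct])
    r=cv2.minAreaRect(g);print(n,st[i],np.round(r[0],1),np.round(r[1],1),round(r[2],1))
    return m
ax(w,(95,205,175,255),15,"thick w")
ax(b,(280,180,335,215),15,"thick d"); ax(a,(245,212,280,252),15,"thick s")
ax(b,(318,160,355,182),7,"thin d"); ax(a,(322,245,345,285),7,"thin s")
ax(b,(318,178,335,196),6,"lump d"); ax(a,(285,243,310,262),6,"lump s")
p=tri([a,b],[(120+357/3,135+130/3),(80+416/2.6,130+176/2.6)]);print("rim",p)
crop(a,185,140,240,190,12,"rk_s");crop(b,85,220,225,315,5,"rk_d")
E
```

```text
thick w [ 11  22  53  15 546] [435.5 -96.5] [68.8 17.3] 4.8
thick d [ 14  11  32  20 390] [442.3 -91.4] [77.  48.9] 5.5
thick s [  7   8  22  26 289] [441.5 -90.3] [89.4 28.7] 5.0
thin d [  5   6  28   8 120] [ 442.7 -272.3] [68.7 23.8] 15.1
thin s [  7   7   8  26 136] [ 443.  -270.2] [75.1 11.6] 15.7
lump d [ 3  4 11  9 66] [ 432.7 -186.1] [37.  23.5] 86.5
lump s [ 5  5 14  9 89] [ 431.8 -185. ] [30.7 22.7] 85.6
rim [540.38988846  45.10299787  65.09362671]
```

View pics/rk_d.png

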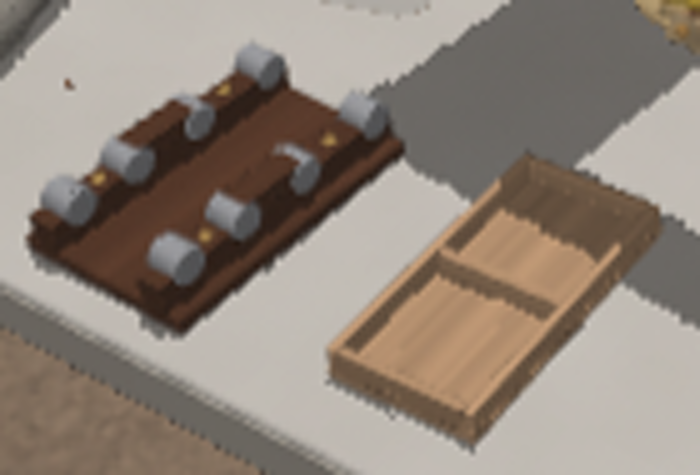

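View pics/rk_s.png

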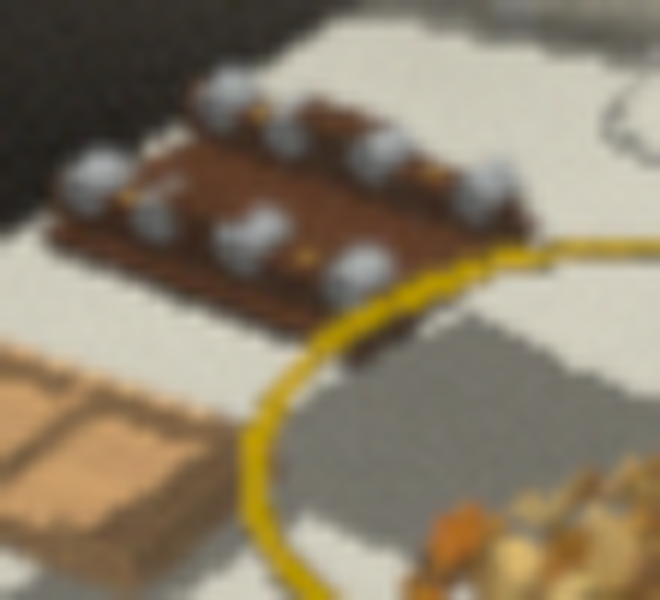

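Candidates (scene px): clear vials at (180,203) and (294,209), with pink (162,192) and turquoise (311,226) being decoys. The thick blank is at (262,233) and the thin one at (333,264); the brush handle at (240,247) isn't a blank. The single lump is at (296,252), against the heaps and bowls. The wooden bowl is at (343,210). The crop confirms these choices. On the rack, the wide valley is on the -y side and the narrow one on the +y side.

First I'll go over the thick blank.

Request:
carry_out --deltas '[{"dx": -2.65, "dz": -1.52}, {"dx": -2.65, "dz": -1.52}, {"dx": -2.65, "dz": -1.52}, {"dx": -2.65, "dz": -1.52}, {"dx": -2.65, "dz": -1.52}, {"dx": -2.65, "dz": -1.5}]'

```text
invalid input
```

Request:
carry_out --deltas '[{"ay": 0.12, "dy": 0.9}, {"ay": 0.12, "dy": 0.9}, {"ay": 0.12, "dy": 0.9}, {"ay": 0.12, "dy": 0.9}, {"ay": 0.12, "dy": 0.9}, {"ay": 0.12, "dy": 0.9}, {"ay": 0.12, "dy": 0.9}, {"ay": 0.12, "dy": 0.9}]'

```text
invalid input
```

Request:
carry_out --deltas '[{"ay": 0.12, "dy": 0.9}, {"ay": 0.12, "dy": 0.9}, {"ay": 0.12, "dy": 0.9}, {"ay": 0.12, "dy": 0.9}, {"ay": 0.044, "dy": 0}, {"dy": 0}]'

```text
invalid input
```

```bash
python3 - <<'E'
from h import *
T,s=pose();print(s["eef_pos"],s["ee_rot"],np.degrees(np.arctan2(T[1,0],T[0,0])),s["ft_force"],s["time"])
grab("wrist","w1")
E
```

```text
[5.99833725e+02 1.82951509e-02 2.30944129e+02] [ 7.07124954e-01 -7.07088540e-01  2.21302708e-04  2.15772140e-04] -0.0004472216201115788 [ 0.45313207 -0.50116172 -0.24849761] 0.3
```

View pics/w1.png

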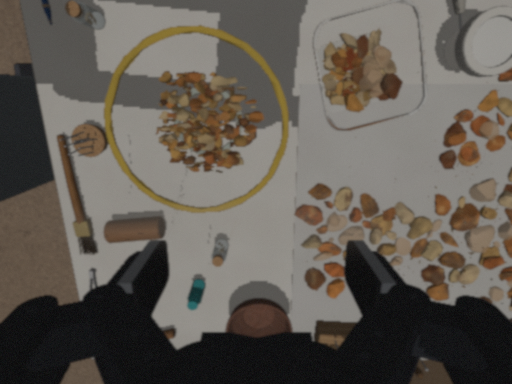

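Request:
carry_out --deltas '[{"dx": -2.65, "dy": 0, "dz": -1.52, "ax": 0, "ay": 0, "az": 0}, {"dx": -2.65, "dy": 0, "dz": -1.52, "ax": 0, "ay": 0, "az": 0}, {"dx": -2.65, "dy": 0, "dz": -1.52, "ax": 0, "ay": 0, "az": 0}, {"dx": -2.65, "dy": 0, "dz": -1.52, "ax": 0, "ay": 0, "az": 0}, {"dx": -2.65, "dy": 0, "dz": -1.52, "ax": 0, "ay": 0, "az": 0}, {"dx": -2.65, "dy": 0, "dz": -1.5, "ax": 0, "ay": 0, "az": 0}]'

```text
time: 0.85
eef_pos: [439.7, -91.4, 231.2]
ee_rot: [-0.707, 0.707, 0.0, -0.0]
ft_force: [0.1, -1.3, -0.1]
gripper_width: 85.4
```

Request:
carry_out --deltas '[{"dx": 0, "dy": 0.9, "dz": 0, "ax": 0, "ay": 0.12, "az": 0}, {"dx": 0, "dy": 0.9, "dz": 0, "ax": 0, "ay": 0.12, "az": 0}, {"dx": 0, "dy": 0.9, "dz": 0, "ax": 0, "ay": 0.12, "az": 0}, {"dx": 0, "dy": 0.9, "dz": 0, "ax": 0, "ay": 0.12, "az": 0}, {"dx": 0, "dy": 0.9, "dz": 0, "ax": 0, "ay": 0.12, "az": 0}, {"dx": 0, "dy": 0.9, "dz": 0, "ax": 0, "ay": 0.12, "az": 0}, {"dx": 0, "dy": 0.9, "dz": 0, "ax": 0, "ay": 0.12, "az": 0}, {"dx": 0, "dy": 0.9, "dz": 0, "ax": 0, "ay": 0.12, "az": 0}]'

```text
time: 1.52
eef_pos: [441.0, -91.0, 159.0]
ee_rot: [0.626, -0.626, 0.328, -0.329]
ft_force: [-0.2, 0.3, -0.5]
gripper_width: 85.2
```

Request:
carry_out --deltas '[{"dx": 0, "dy": 0.9, "dz": 0, "ax": 0, "ay": 0.12, "az": 0}, {"dx": 0, "dy": 0.9, "dz": 0, "ax": 0, "ay": 0.12, "az": 0}, {"dx": 0, "dy": 0.9, "dz": 0, "ax": 0, "ay": 0.12, "az": 0}, {"dx": 0, "dy": 0.9, "dz": 0, "ax": 0, "ay": 0.12, "az": 0}, {"dx": 0, "dy": 0, "dz": 0, "ax": 0, "ay": 0.044, "az": 0}, {"dx": 0, "dy": 0, "dz": 0, "ax": 0, "ay": 0, "az": 0}, {"dx": 0, "dy": 0, "dz": 0, "ax": 0, "ay": 0, "az": 0}]'

```text
time: 2.1
eef_pos: [441.1, -91.0, 123.4]
ee_rot: [0.522, -0.522, 0.477, -0.477]
ft_force: [-1.0, 0.0, 0.7]
gripper_width: 85.6
```

```bash
python3 - <<'E'
from h import *
T,s=pose();print(s["eef_pos"],np.degrees(np.arctan2(T[1,0],T[0,0])),s["ft_force"],s["time"])
grab("wrist","w2")
E
```

```text
[441.06598375 -91.02776216 123.44663902] -84.9181684743018 [-0.98973802  0.01954655  0.70932175] 2.1
```

View pics/w2.png

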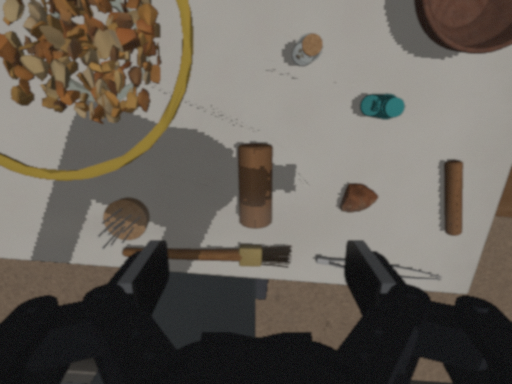

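```bash
cat >> h.py <<'E'
def blob(c,box,z,f,n=""):
    x0,y0,x1,y1=box
    hsv=cv2.cvtColor(c[0],cv2.COLOR_BGR2HSV)[y0:y1,x0:x1].astype(int)
    m=f(hsv[...,0],hsv[...,1],hsv[...,2]).astype(np.uint8)
    k,l,st,ce=cv2.connectedComponentsWithStats(m);i=1+np.argmax(st[1:,4])
    ct=max(cv2.findContours((l==i).astype(np.uint8),0,1)[0],key=cv2.contourArea)[:,0]+[x0,y0]
    g=np.float32([onplane(c,p,z)[:2] for p in ct])
    r=cv2.minAreaRect(g);print(n,st[i],"px",np.round(ce[i]+[x0,y0],1),"xy",np.round(r[0],1),np.round(r[1],1),round(r[2],1));return r
E
python3 - <<'E'
from h import *
w=load("w2")
f=lambda h,s,v:(h<22)&(s>85)&(v>25)
blob(w,(225,135,290,240),18,f,"thick")
blob(w,(435,150,475,245),8,f,"thin")
blob(w,(335,175,385,220),7,f,"lump")
for n,uv,z in [("brush",(260,255),5),("cush",(125,218),10),("lumpR",(377,197),5),("tweezer",(320,260),3),("vBcork",(312,44),48),("turq",(382,106),0),("rim lo",(95,178),65),("rimR",(190,80),65)]: print(n,onplane(w,uv,z).round(1))
E
```

```text
thick [  14    9   33   83 2473] px [255.  183.4] xy [440.6 -90. ] [73.9 27.4] 5.1
thin [  10   11   17   74 1116] px [453.3 196.4] xy [ 442.  -271.2] [72.3 14.2] 16.2
lump [  7   9  35  27 669] px [357.7 197.3] xy [ 434.9 -186.7] [29.2 25.5] 86.4
brush [ 367.9 -101.3    5. ]
cush [397.7  26.5  10. ]
lumpR [ 436.9 -203.     5. ]
tweezer [ 366.5 -161.1    3. ]
vBcork [ 551.5 -118.5   48. ]
turq [ 516.9 -192.8    0. ]
rim lo [451.   22.5  65. ]
rimR [521.1 -41.7  65. ]
```

Request:
carry_out --deltas '[{"dx": 0, "dy": 2.5, "dz": 0, "ax": 0, "ay": 0, "az": 0}, {"dx": 0, "dy": 2.5, "dz": 0, "ax": 0, "ay": 0, "az": 0}, {"dx": 0, "dy": 2.5, "dz": 0, "ax": 0, "ay": 0, "az": 0}, {"dx": 0, "dy": 2.0, "dz": 0, "ax": 0, "ay": 0, "az": 0}, {"dx": 0, "dy": 1.5, "dz": 0, "ax": 0, "ay": 0, "az": 0}, {"dx": 0, "dy": 1.0, "dz": 0, "ax": 0, "ay": 0, "az": 0}, {"dx": 0, "dy": 0, "dz": 0, "ax": 0, "ay": 0, "az": 0}]'

```text
time: 2.73
eef_pos: [439.6, -90.5, 1.5]
ee_rot: [-0.521, 0.522, -0.479, 0.477]
ft_force: [-0.2, 1.5, -0.4]
gripper_width: 85.7
```

Request:
carry_out --hand 0.15 --deltas '[{"dx": 0, "dy": 0, "dz": 0, "ax": 0, "ay": 0, "az": 0}, {"dx": 0, "dy": 0, "dz": 0, "ax": 0, "ay": 0, "az": 0}, {"dx": 0, "dy": 0, "dz": 0, "ax": 0, "ay": 0, "az": 0}, {"dx": 0, "dy": 0, "dz": 0, "ax": 0, "ay": 0, "az": 0}, {"dx": 0, "dy": 0, "dz": 0, "ax": 0, "ay": 0, "az": 0}, {"dx": 0, "dy": 0, "dz": 0, "ax": 0, "ay": 0, "az": 0}]'

```text
time: 3.23
eef_pos: [442.0, -91.3, 4.5]
ee_rot: [0.522, -0.521, 0.477, -0.478]
ft_force: [-1.1, 0.4, 5.9]
gripper_width: 28.2
```

Request:
carry_out --hand 0 --deltas '[{"dx": 0, "dy": 0, "dz": 0, "ax": 0, "ay": 0, "az": 0}, {"dx": 0, "dy": -1, "dz": 0, "ax": 0, "ay": 0, "az": 0}, {"dx": 0, "dy": -2.7, "dz": 0, "ax": 0, "ay": 0, "az": 0}, {"dx": 0, "dy": -3.2, "dz": 0, "ax": 0, "ay": 0, "az": 0}, {"dx": 0, "dy": -3.2, "dz": 0, "ax": 0, "ay": 0.029, "az": 0}, {"dx": 0, "dy": -3.2, "dz": 0, "ax": 0, "ay": 0.029, "az": 0}, {"dx": 0, "dy": -3.2, "dz": 0, "ax": 0, "ay": 0.029, "az": 0}, {"dx": 0, "dy": -3.2, "dz": 0, "ax": 0, "ay": 0, "az": 0}]'

```text
time: 3.9
eef_pos: [440.6, -90.8, 202.8]
ee_rot: [-0.5, 0.499, -0.5, 0.501]
ft_force: [0.7, 0.6, -0.4]
gripper_width: 28.3
```

Request:
carry_out --deltas '[{"dx": -2.8, "dy": 0, "dz": 2.0, "ax": 0, "ay": 0, "az": 0}, {"dx": -2.8, "dy": 0, "dz": 2.0, "ax": 0, "ay": 0, "az": 0}, {"dx": -2.8, "dy": 0, "dz": 2.0, "ax": 0, "ay": 0, "az": 0}, {"dx": -2.8, "dy": 0, "dz": 2.0, "ax": 0, "ay": 0, "az": 0}, {"dx": -2.8, "dy": 0, "dz": 2.0, "ax": 0, "ay": 0, "az": 0}, {"dx": -2.8, "dy": 0, "dz": 2.0, "ax": 0, "ay": 0, "az": 0}, {"dx": -2.8, "dy": 0, "dz": 2.0, "ax": 0, "ay": 0, "az": 0}, {"dx": -2.8, "dy": 0, "dz": 2.0, "ax": 0, "ay": 0, "az": 0}]'

```text
time: 4.57
eef_pos: [601.6, 134.6, 201.1]
ee_rot: [-0.5, 0.5, -0.5, 0.5]
ft_force: [-0.1, 0.3, -0.8]
gripper_width: 28.5
```

Request:
carry_out --deltas '[{"dx": -2.7, "dy": 0, "dz": 2.0, "ax": 0, "ay": 0, "az": 0}, {"dx": -2.7, "dy": 0, "dz": 2.0, "ax": 0, "ay": 0, "az": 0}, {"dx": -2.6, "dy": 0, "dz": 1.7, "ax": 0, "ay": 0, "az": 0}, {"dx": 0, "dy": 0, "dz": 0, "ax": 0, "ay": 0, "az": 0}, {"dx": 0, "dy": 0, "dz": 0, "ax": 0, "ay": 0, "az": 0}]'

```text
time: 4.98
eef_pos: [657.9, 214.4, 199.7]
ee_rot: [-0.5, 0.501, -0.5, 0.499]
ft_force: [0.1, -1.6, 0.1]
gripper_width: 28.3
```

```bash
python3 - <<'E'
from h import *
T,s=pose();print(s["eef_pos"],np.degrees(np.arctan2(T[1,0],T[0,0])),s["ft_force"],s["time"],s["gripper_width"])
grab("wrist","w3")
E
```

```text
[657.90324834 214.44055318 199.73103271] -89.88469303997147 [ 0.12012547 -1.62586375  0.12409625] 4.9833 28.268361205752345
```

View pics/w3.png

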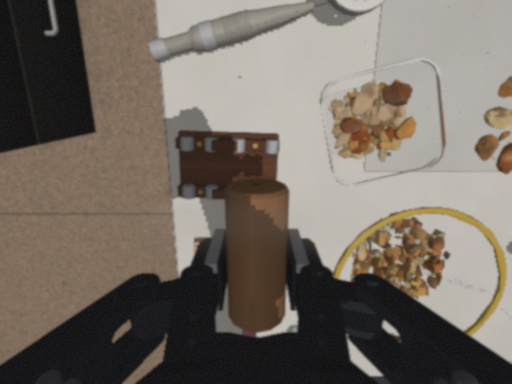

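```bash
python3 - <<'E'
from h import *
w=load("w3")
crop(w,165,115,295,210,6,"w3c")
E
```

```text
(no output)
```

View pics/w3c.png

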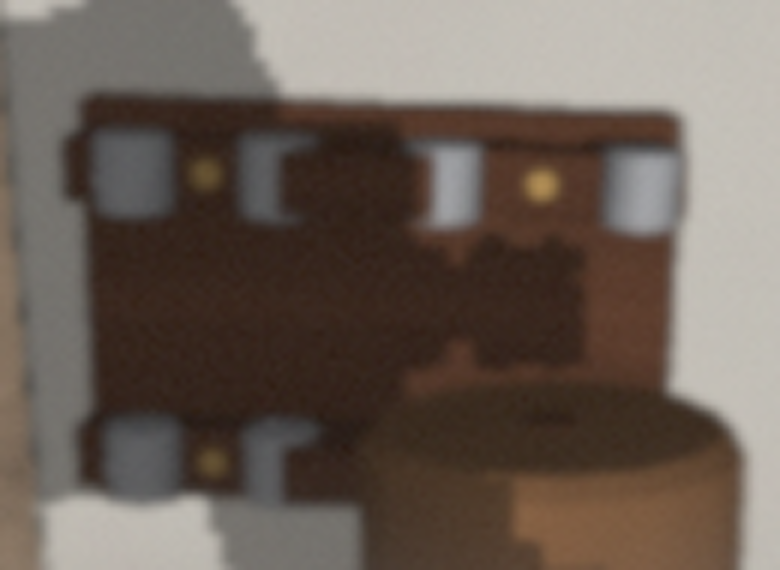

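```bash
python3 - <<'E'
from h import *
w=load("w3")
T,s=pose();print(s["eef_pos"])
D=np.array([658.,213.,200.])-[657.90,214.44,199.73]
S=lambda u,v:(165+(u+.5)/6-.5,115+(v+.5)/6-.5)
P={}
for n,uv,z in [("dotN_far",(205,175),20),("dotW_far",(542,185),20),("dotN_near",(212,462),20),("UL",(82,98),8),("UR",(680,115),8),("ptopFar1",(132,172),24),("ptopFar4",(642,190),24),("pin3",(455,185),24),("pin2",(268,176),24),("pinnear1",(142,458),24)]:
    p=onplane(w,S(*uv),z)+D;P[n]=p;print(n,p.round(1))
d=P["dotN_far"]-P["dotW_far"];print("yaw",np.degrees(np.arctan2(-d[0],d[1])))
d=P["dotN_far"]-P["dotN_near"];print("yaw",np.degrees(np.arctan2(d[1],d[0])),np.hypot(d[0],d[1]))
E
```

```text
[657.74940735 213.31685776 200.16767496]
dotN_far [683.5 274.7  20.3]
dotW_far [681.9 214.3  20.3]
dotN_near [629.6 276.3  20.3]
UL [695.9 298.9   8.3]
UR [693.  188.9   8.3]
ptopFar1 [684.6 286.9  24.3]
ptopFar4 [681.6 196.5  24.3]
pin3 [682.4 229.7  24.3]
pin2 [684.  262.8  24.3]
pinnear1 [631.6 288.5  24.3]
yaw -1.6036778275476171
yaw -1.67757952981975 54.014995186476774
```

Request:
carry_out --deltas '[{"dx": -0.19, "dy": 2.5, "dz": -0.3, "ax": 0, "ay": 0.029, "az": 0}, {"dx": 0, "dy": 3.0, "dz": 0, "ax": 0, "ay": 0, "az": 0}, {"dx": 0, "dy": 3.0, "dz": 0, "ax": 0, "ay": 0, "az": 0}, {"dx": 0, "dy": 3.0, "dz": 0, "ax": 0, "ay": 0, "az": 0}, {"dx": 0, "dy": 2.0, "dz": 0, "ax": 0, "ay": 0, "az": 0}, {"dx": 0, "dy": 2.0, "dz": 0, "ax": 0, "ay": 0, "az": 0}, {"dx": 0, "dy": 0, "dz": 0, "ax": 0, "ay": 0, "az": 0}]'

```text
time: 5.62
eef_pos: [651.3, 212.6, 40.6]
ee_rot: [0.49, -0.495, 0.509, -0.506]
ft_force: [-1.0, -0.2, -2.5]
gripper_width: 28.6
```

```bash
python3 - <<'E'
from h import *
T,s=pose();print(s["eef_pos"],s["ft_force"])
w=grab("side","d4");crop(w,70,200,200,300,6,"d4c")
E
```

```text
[651.30913359 212.6306559   40.58014704] [-1.03284134 -0.19649667 -2.4677632 ]
```

View pics/d4c.png

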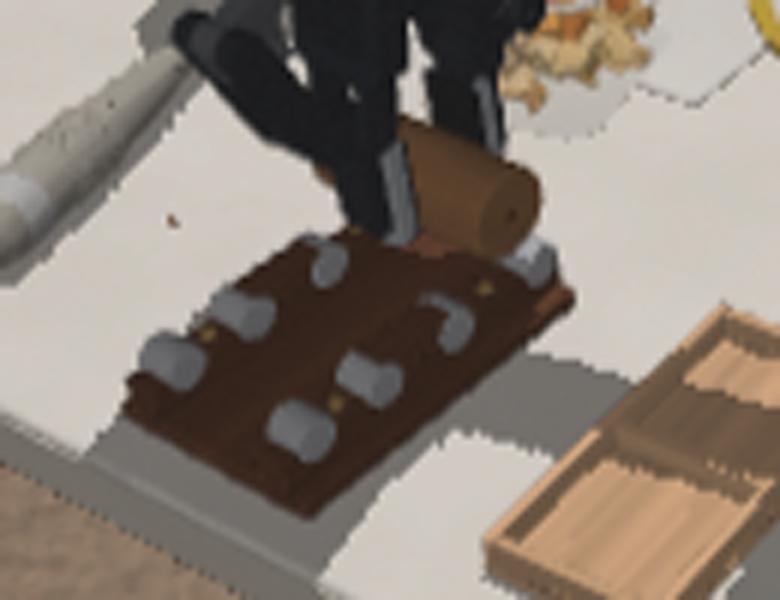

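Request:
carry_out --deltas '[{"dx": 0, "dy": 0, "dz": 0, "ax": 0, "ay": 0, "az": 0}, {"dx": 0, "dy": 0, "dz": 0, "ax": 0, "ay": 0, "az": 0}]'

```text
time: 5.83
eef_pos: [656.6, 214.8, 48.2]
ee_rot: [-0.494, 0.491, -0.507, 0.508]
ft_force: [0.3, -0.8, -0.0]
gripper_width: 28.4
```

```bash
python3 - <<'E'
from h import *
T,s=pose();print(s["eef_pos"],s["dq"],s["ft_force"]);print(T[:3,:3].round(4))
E
```

```text
[656.59063167 214.75364586  48.23228651] [ 0.00476221 -0.00247082 -0.01057168  0.00160059 -0.00391861  0.00033055] [ 0.33494113 -0.8273885  -0.0498365 ]
[[-2.970e-02  3.600e-03  9.996e-01]
 [-9.996e-01  8.000e-04 -2.970e-02]
 [-9.000e-04 -1.000e+00  3.600e-03]]
```

```bash
python3 - <<'E'
from h import *
w=grab("side","d5")
for i in range(2):
    T,s=pose();print(s["time"],s["eef_pos"]); w=grab("side","d5")
T,s=pose();print(s["eef_pos"])
crop(w,70,200,200,300,6,"d5c")
E
```

```text
5.8833 [656.72480991 214.92285223  48.31411813]
5.9333 [656.66556271 215.05582321  48.09686143]
[656.40410783 215.05682998  47.62845459]
```

View pics/d5c.png

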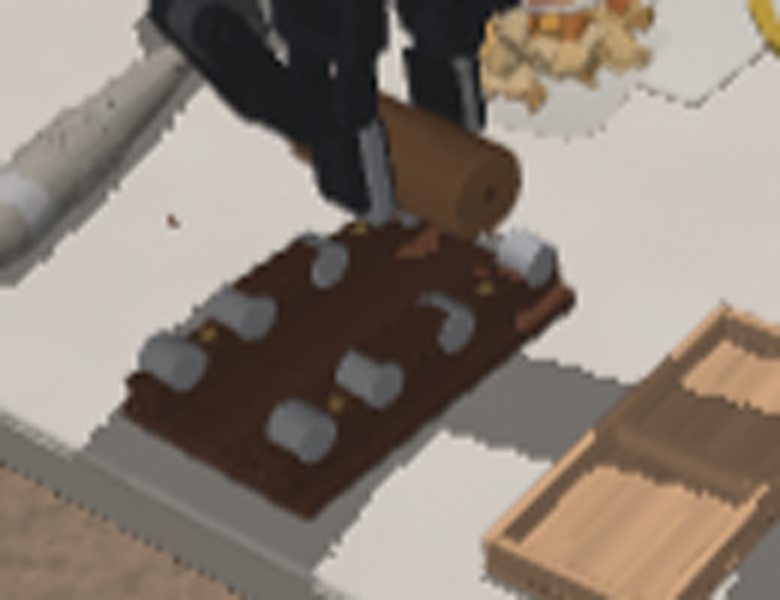

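Request:
carry_out --deltas '[{"dx": 0, "dy": 0.5, "dz": 0, "ax": 0, "ay": 0, "az": 0}, {"dx": 0, "dy": 0.5, "dz": 0, "ax": 0, "ay": 0, "az": 0}, {"dx": 0, "dy": 0.4, "dz": 0, "ax": 0, "ay": 0, "az": 0}, {"dx": 0, "dy": 0.3, "dz": 0, "ax": 0, "ay": 0, "az": 0}, {"dx": 0, "dy": 0.2, "dz": 0, "ax": 0, "ay": 0, "az": 0}, {"dx": 0, "dy": 0.1, "dz": 0, "ax": 0, "ay": 0, "az": 0}, {"dx": 0, "dy": 0, "dz": 0, "ax": 0, "ay": 0, "az": 0}, {"dx": 0, "dy": 0, "dz": 0, "ax": 0, "ay": 0, "az": 0}]'

```text
time: 6.65
eef_pos: [655.2, 214.9, 25.3]
ee_rot: [-0.493, 0.493, -0.507, 0.507]
ft_force: [0.4, 1.0, -0.8]
gripper_width: 28.4
```

```bash
python3 - <<'E'
from h import *
w=grab("side","d6")
T,s=pose();print(s["eef_pos"],s["ft_force"],s["gripper_width"])
crop(w,70,200,200,300,6,"d6c")
E
```

```text
[655.22375651 214.93769938  25.43749954] [ 0.43638055 -0.0481794  -1.33316092] 28.285707657940847
```

View pics/d6c.png

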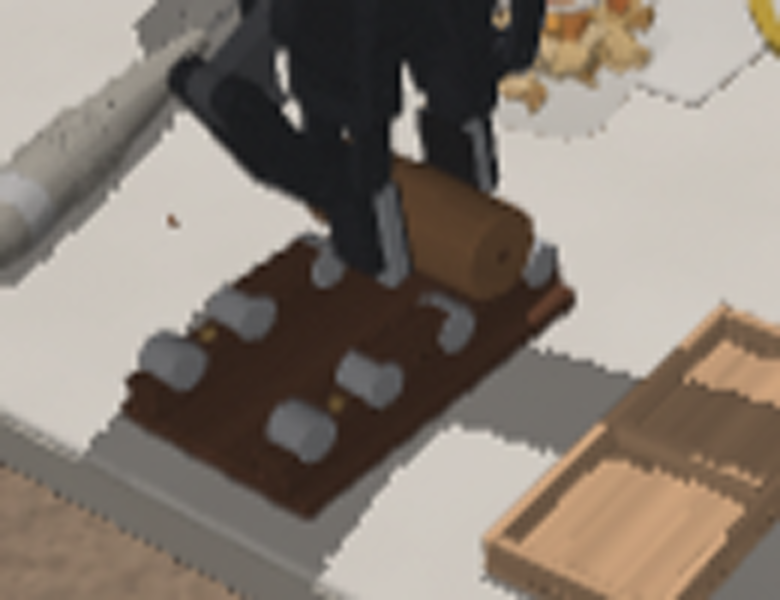

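Request:
carry_out --deltas '[{"dx": 0, "dy": 0.1, "dz": 0, "ax": 0, "ay": 0, "az": 0}, {"dx": 0, "dy": 0.1, "dz": 0, "ax": 0, "ay": 0, "az": 0}, {"dx": 0, "dy": 0, "dz": 0, "ax": 0, "ay": 0, "az": 0}, {"dx": 0, "dy": 0, "dz": 0, "ax": 0, "ay": 0, "az": 0}]'

```text
time: 7.03
eef_pos: [655.5, 215.0, 24.5]
ee_rot: [-0.493, 0.492, -0.507, 0.507]
ft_force: [-4.6, -0.4, 6.2]
gripper_width: 28.4
```

Request:
carry_out --hand 0.55 --deltas '[{"dx": 0, "dy": 0, "dz": 0, "ax": 0, "ay": 0, "az": 0}, {"dx": 0, "dy": 0, "dz": 0, "ax": 0, "ay": 0, "az": 0}, {"dx": 0, "dy": 0, "dz": 0, "ax": 0, "ay": 0, "az": 0}, {"dx": 0, "dy": 0, "dz": 0, "ax": 0, "ay": 0, "az": 0}]'

```text
time: 7.37
eef_pos: [655.0, 214.8, 23.1]
ee_rot: [0.493, -0.493, 0.507, -0.507]
ft_force: [0.7, 0.2, -1.2]
gripper_width: 47.2
```

Request:
carry_out --deltas '[{"dx": 0, "dy": -1, "dz": 0, "ax": 0, "ay": 0, "az": 0}, {"dx": 0, "dy": -2, "dz": 0, "ax": 0, "ay": 0, "az": 0}, {"dx": 0, "dy": -2.5, "dz": 0, "ax": 0, "ay": 0, "az": 0}, {"dx": 0, "dy": -3, "dz": 0, "ax": 0, "ay": 0, "az": 0}, {"dx": 0, "dy": -3, "dz": 0, "ax": 0, "ay": 0, "az": 0}, {"dx": 0, "dy": -2.8, "dz": 0, "ax": 0, "ay": 0, "az": 0}, {"dx": 0, "dy": 0, "dz": 0, "ax": 0, "ay": 0, "az": 0}, {"dx": 0, "dy": 0, "dz": 0, "ax": 0, "ay": 0, "az": 0}]'

```text
time: 8.03
eef_pos: [657.0, 215.4, 170.5]
ee_rot: [-0.495, 0.491, -0.506, 0.508]
ft_force: [0.7, -0.1, -0.6]
gripper_width: 47.0
```

```bash
python3 - <<'E'
from h import *
w=grab("wrist","w7")
T,s=pose();print(s["eef_pos"],s["ft_force"],s["gripper_width"])
crop(w,135,80,375,250,3,"w7c")
E
```

```text
[655.67992343 215.0190217  167.82301132] [0.04156881 0.48460126 0.17198667] 46.69611140582576
```

View pics/w7c.png

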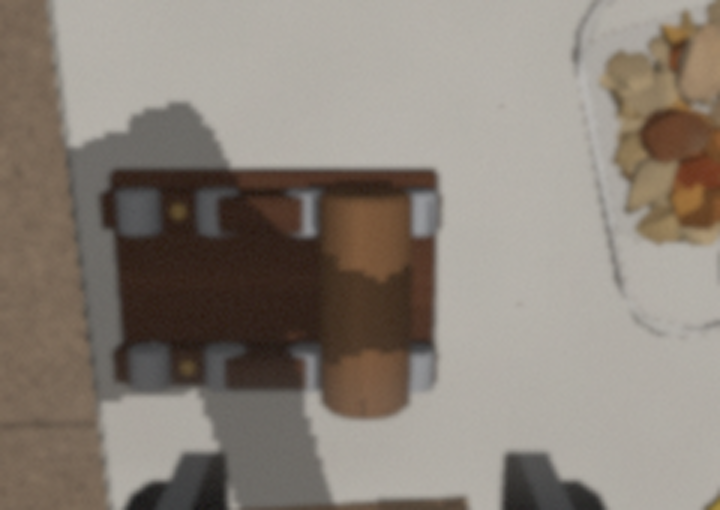

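```bash
python3 - <<'E'
from h import *
w=load("w7")
S=lambda u,v:(135+(u+.5)/3-.5,80+(v+.5)/3-.5)
D=np.array([0,0,0])
for n,uv,z in [("near top",(365,416),50),("far top",(365,196),50),("L",(321,300),35),("R",(410,300),35),("dotN far",(178,212),20),("dotN near",(187,368),20),("trayL",(242,500),14),("trayR",(466,498),14)]: print(n,onplane(w,S(*uv),z).round(1))
E
```

```text
near top [621.8 216.4  50. ]
far top [691.2 214.4  50. ]
L [656.  229.6  35. ]
R [655.2 201.   35. ]
dotN far [683.4 276.2  20. ]
dotN near [629.2 277.8  20. ]
trayL [575.1 263.2  14. ]
trayR [573.5 180.6  14. ]
```

Request:
carry_out --deltas '[{"dx": 3.28, "dy": 0, "dz": -1.326, "ax": 0, "ay": 0, "az": 0}, {"dx": 3.28, "dy": 0, "dz": -1.326, "ax": 0, "ay": 0, "az": 0}, {"dx": 3.28, "dy": 0, "dz": -1.326, "ax": 0, "ay": 0, "az": 0}, {"dx": 3.28, "dy": 0, "dz": -1.326, "ax": 0, "ay": 0, "az": 0}, {"dx": 3.28, "dy": 0, "dz": -1.326, "ax": 0, "ay": 0, "az": 0}, {"dx": 3.28, "dy": 0, "dz": -1.326, "ax": 0, "ay": 0, "az": 0}, {"dx": 3.28, "dy": 0, "dz": -1.326, "ax": 0, "ay": 0, "az": 0}, {"dx": 3.28, "dy": 0, "dz": -1.326, "ax": 0, "ay": 0, "az": 0}]'

```text
time: 8.75
eef_pos: [539.2, -45.4, 164.4]
ee_rot: [0.492, -0.493, 0.508, -0.506]
ft_force: [-0.5, -0.3, 0.1]
gripper_width: 47.0
```

Request:
carry_out --deltas '[{"dx": 3.28, "dy": 0, "dz": -1.326, "ax": 0, "ay": 0, "az": 0}, {"dx": 3.28, "dy": 0, "dz": -1.326, "ax": 0, "ay": 0, "az": 0}, {"dx": 3.28, "dy": 0, "dz": -1.326, "ax": 0, "ay": 0, "az": 0}, {"dx": 3.28, "dy": 0, "dz": -1.326, "ax": 0, "ay": 0, "az": 0}, {"dx": 3.28, "dy": 0, "dz": -1.326, "ax": 0, "ay": 0, "az": 0}, {"dx": 3.28, "dy": 0, "dz": -1.326, "ax": 0, "ay": 0, "az": 0}, {"dx": 3.27, "dy": 0, "dz": -1.326, "ax": 0, "ay": 0, "az": 0}, {"dx": 0, "dy": 0, "dz": 0, "ax": 0, "ay": 0, "az": 0}]'

```text
time: 9.42
eef_pos: [438.4, -275.3, 164.7]
ee_rot: [0.491, -0.492, 0.509, -0.508]
ft_force: [0.2, 0.0, 0.2]
gripper_width: 46.9
```

Request:
carry_out --deltas '[{"dx": 0, "dy": 1.5, "dz": 0, "ax": 0, "ay": -0.1, "az": 0}, {"dx": 0, "dy": 1.5, "dz": 0, "ax": 0, "ay": -0.1, "az": 0}, {"dx": 0, "dy": 1.5, "dz": 0, "ax": 0, "ay": -0.105, "az": 0}, {"dx": 0, "dy": 1.5, "dz": 0, "ax": 0, "ay": 0, "az": 0}, {"dx": 0, "dy": 0, "dz": 0, "ax": 0, "ay": 0, "az": 0}, {"dx": 0, "dy": 0, "dz": 0, "ax": 0, "ay": 0, "az": 0}, {"dx": 0, "dy": 0, "dz": 0, "ax": 0, "ay": 0, "az": 0}]'

```text
time: 10.0
eef_pos: [441.9, -270.7, 106.4]
ee_rot: [0.564, -0.564, 0.427, -0.426]
ft_force: [0.1, 0.1, 0.6]
gripper_width: 46.9
```

```bash
python3 - <<'E'
from h import *
w=grab("wrist","w8")
T,s=pose();print(s["time"],s["eef_pos"],np.degrees(np.arctan2(T[1,0],T[0,0])),s["ft_force"],s["gripper_width"])
f=lambda h,s,v:(h<22)&(s>85)&(v>25)
blob(w,(225,120,290,235),8,f,"thin")
E
```

```text
10.05 [ 442.27712796 -271.05382959  107.00788327] -74.2198084765513 [ 0.13184207 -0.85964568  0.34906216] 46.93623020655229
thin [  24   26   15   81 1010] px [256.5 183.3] xy [ 442.7 -270.3] [70.2 11.4] 16.1
```

View pics/w8.png

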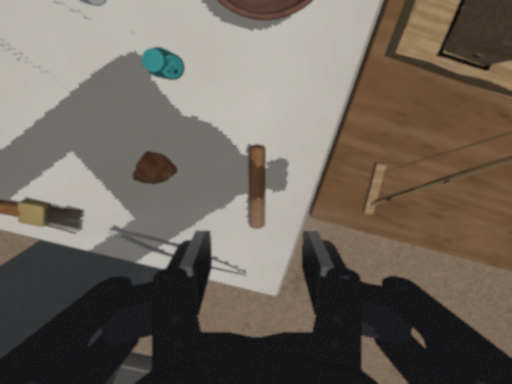

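Request:
carry_out --deltas '[{"dx": 0, "dy": 2.0, "dz": 0, "ax": 0, "ay": 0, "az": 0}, {"dx": 0, "dy": 2.5, "dz": 0, "ax": 0, "ay": 0, "az": 0}, {"dx": 0, "dy": 2.3, "dz": 0, "ax": 0, "ay": 0, "az": 0}, {"dx": 0, "dy": 1.6, "dz": 0, "ax": 0, "ay": 0, "az": 0}, {"dx": 0, "dy": 1.0, "dz": 0, "ax": 0, "ay": 0, "az": 0}, {"dx": 0, "dy": 0.6, "dz": 0, "ax": 0, "ay": 0, "az": 0}, {"dx": 0, "dy": 0.4, "dz": 0, "ax": 0, "ay": 0, "az": 0}, {"dx": 0, "dy": 0, "dz": 0, "ax": 0, "ay": 0, "az": 0}]'

```text
time: 10.72
eef_pos: [442.2, -271.2, 2.6]
ee_rot: [-0.564, 0.564, -0.426, 0.427]
ft_force: [-0.1, 0.0, -0.8]
gripper_width: 47.0
```

Request:
carry_out --hand 0 --deltas '[{"dx": 0, "dy": 0, "dz": 0, "ax": 0, "ay": 0, "az": 0}, {"dx": 0, "dy": 0, "dz": 0, "ax": 0, "ay": 0, "az": 0}, {"dx": 0, "dy": 0, "dz": 0, "ax": 0, "ay": 0, "az": 0}, {"dx": 0, "dy": 0, "dz": 0, "ax": 0, "ay": 0, "az": 0}, {"dx": 0, "dy": 0, "dz": 0, "ax": 0, "ay": 0, "az": 0}, {"dx": 0, "dy": 0, "dz": 0, "ax": 0, "ay": 0, "az": 0}]'

```text
time: 11.22
eef_pos: [442.7, -271.6, 3.5]
ee_rot: [-0.564, 0.564, -0.426, 0.427]
ft_force: [-1.7, 0.8, 6.5]
gripper_width: 11.2
```

Request:
carry_out --deltas '[{"dx": 0, "dy": -0.8, "dz": 0, "ax": 0, "ay": 0, "az": 0}, {"dx": 0, "dy": -2, "dz": 0, "ax": 0, "ay": 0, "az": 0}, {"dx": 0, "dy": -3, "dz": 0, "ax": 0, "ay": 0.1, "az": 0}, {"dx": 0, "dy": -3, "dz": 0, "ax": 0, "ay": 0.1, "az": 0}, {"dx": 0, "dy": -3, "dz": 0, "ax": 0, "ay": 0.105, "az": 0}, {"dx": 0, "dy": -3, "dz": 0, "ax": 0, "ay": 0, "az": 0}, {"dx": 0, "dy": -2.2, "dz": 0, "ax": 0, "ay": 0, "az": 0}]'

```text
time: 11.8
eef_pos: [442.5, -271.4, 176.0]
ee_rot: [-0.493, 0.492, -0.506, 0.509]
ft_force: [1.2, -0.3, 0.5]
gripper_width: 11.8
```

Request:
carry_out --deltas '[{"dx": -3.25, "dy": 0, "dz": 1.168, "ax": 0, "ay": 0, "az": 0}, {"dx": -3.25, "dy": 0, "dz": 1.168, "ax": 0, "ay": 0, "az": 0}, {"dx": -3.25, "dy": 0, "dz": 1.168, "ax": 0, "ay": 0, "az": 0}, {"dx": -3.25, "dy": 0, "dz": 1.168, "ax": 0, "ay": 0, "az": 0}, {"dx": -3.25, "dy": 0, "dz": 1.168, "ax": 0, "ay": 0, "az": 0}, {"dx": -3.25, "dy": 0, "dz": 1.168, "ax": 0, "ay": 0, "az": 0}, {"dx": -3.25, "dy": 0, "dz": 1.168, "ax": 0, "ay": 0, "az": 0}, {"dx": -3.25, "dy": 0, "dz": 1.168, "ax": 0, "ay": 0, "az": 0}]'

```text
time: 12.47
eef_pos: [543.2, -12.1, 173.0]
ee_rot: [-0.493, 0.493, -0.507, 0.507]
ft_force: [0.5, -0.1, 1.0]
gripper_width: 11.5
```

Request:
carry_out --deltas '[{"dx": -3.25, "dy": 0, "dz": 1.168, "ax": 0, "ay": 0, "az": 0}, {"dx": -3.25, "dy": 0, "dz": 1.168, "ax": 0, "ay": 0, "az": 0}, {"dx": -3.25, "dy": 0, "dz": 1.168, "ax": 0, "ay": 0, "az": 0}, {"dx": -3.25, "dy": 0, "dz": 1.168, "ax": 0, "ay": 0, "az": 0}, {"dx": -3.25, "dy": 0, "dz": 1.168, "ax": 0, "ay": 0, "az": 0}, {"dx": -3.25, "dy": 0, "dz": 1.168, "ax": 0, "ay": 0, "az": 0}, {"dx": -3.25, "dy": 0, "dz": 1.168, "ax": 0, "ay": 0, "az": 0}, {"dx": -3.25, "dy": 0, "dz": 1.168, "ax": 0, "ay": 0, "az": 0}]'

```text
time: 13.13
eef_pos: [644.1, 245.0, 172.8]
ee_rot: [-0.493, 0.493, -0.507, 0.507]
ft_force: [1.2, -0.2, -0.0]
gripper_width: 11.5
```

Request:
carry_out --deltas '[{"dx": -2.0, "dy": 0, "dz": 0.7, "ax": 0, "ay": 0, "az": 0}, {"dx": -1.3, "dy": 0, "dz": 0.46, "ax": 0, "ay": 0, "az": 0}, {"dx": 0, "dy": 2, "dz": 0, "ax": 0, "ay": 0, "az": 0}, {"dx": 0, "dy": 2, "dz": 0, "ax": 0, "ay": 0, "az": 0}, {"dx": 0, "dy": 0, "dz": 0, "ax": 0, "ay": 0, "az": 0}, {"dx": 0, "dy": 0, "dz": 0, "ax": 0, "ay": 0, "az": 0}, {"dx": 0, "dy": 0, "dz": 0, "ax": 0, "ay": 0, "az": 0}]'

```text
time: 13.72
eef_pos: [656.7, 275.9, 133.5]
ee_rot: [-0.493, 0.492, -0.507, 0.507]
ft_force: [0.4, 0.0, 0.7]
gripper_width: 11.4
```

```bash
python3 - <<'E'
from h import *
w=grab("wrist","w9")
w=grab("wrist","w9")
T,s=pose();print(s["time"],s["eef_pos"],np.degrees(np.arctan2(T[1,0],T[0,0])),s["ft_force"],s["gripper_width"])
crop(w,165,80,405,260,3,"w9c")
E
```

```text
13.8167 [657.41897664 275.99190053 134.55274248] -91.69559100950413 [-0.14795309  0.38870781  0.61548586] 11.159552068696609
```

View pics/w9c.png

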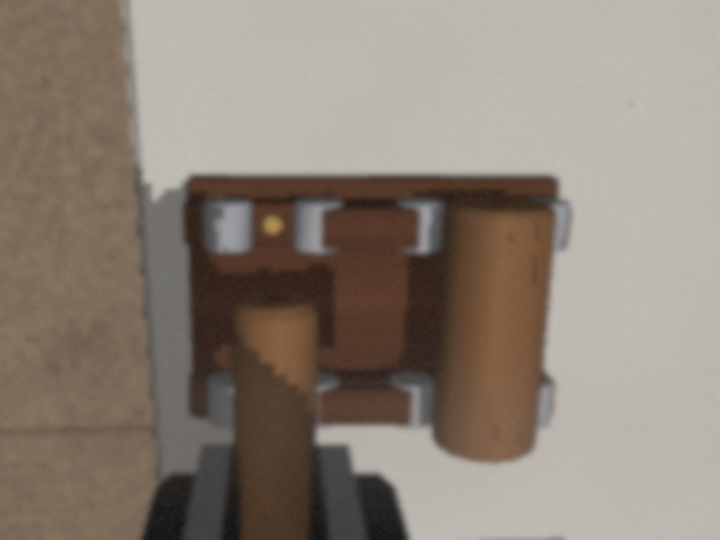

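```bash
python3 - <<'E'
from h import *
w=load("w9");T,s=pose();print(s["eef_pos"])
S=lambda u,v:(165+(u+.5)/3-.5,80+(v+.5)/3-.5)
for n,uv,z in [("dotN far",(273,226),20),("held far end top",(278,306),134.5+11.5),("heldL",(238,320),139),("heldR",(317,320),139),("held lowL",(240,500),139),("lowR",(315,500),139),("thick far",(500,208),50),("thick near",(485,458),50),("pin1",(229,226),24),("pin2R",(297,226),26),]: print(n,onplane(w,S(*uv),z).round(1))
E
```

```text
[657.41897664 275.99190053 134.55274248]
dotN far [683.1 275.7  20. ]
held far end top [693.8 274.4 146. ]
heldL [689.8 280.9 139. ]
heldR [689.4 268.2 139. ]
held lowL [657.7 281.9 139. ]
lowR [657.3 269.1 139. ]
thick far [691.5 217.6  50. ]
thick near [622.1 218.8  50. ]
pin1 [684.2 288.2  24. ]
pin2R [684.  268.9  26. ]
```

Request:
carry_out --deltas '[{"dx": -0.1, "dy": 2.0, "dz": -0.15, "ax": 0, "ay": 0, "az": 0}, {"dx": 0, "dy": 2.5, "dz": 0, "ax": 0, "ay": 0, "az": 0}, {"dx": 0, "dy": 2.0, "dz": 0, "ax": 0, "ay": 0, "az": 0}, {"dx": 0, "dy": 1.5, "dz": 0, "ax": 0, "ay": 0, "az": 0}, {"dx": 0, "dy": 1.0, "dz": 0, "ax": 0, "ay": 0, "az": 0}, {"dx": 0, "dy": 0.5, "dz": 0, "ax": 0, "ay": 0, "az": 0}, {"dx": 0, "dy": 0.2, "dz": 0, "ax": 0, "ay": 0, "az": 0}, {"dx": 0, "dy": 0, "dz": 0, "ax": 0, "ay": 0, "az": 0}]'

```text
time: 14.48
eef_pos: [655.5, 277.1, 36.0]
ee_rot: [-0.493, 0.492, -0.507, 0.507]
ft_force: [0.2, -0.5, 0.2]
gripper_width: 11.4
```

Request:
carry_out --deltas '[{"dx": 0, "dy": 0.3, "dz": 0, "ax": 0, "ay": 0, "az": 0}, {"dx": 0, "dy": 0.3, "dz": 0, "ax": 0, "ay": 0, "az": 0}, {"dx": 0, "dy": 0.2, "dz": 0, "ax": 0, "ay": 0, "az": 0}, {"dx": 0, "dy": 0, "dz": 0, "ax": 0, "ay": 0, "az": 0}, {"dx": 0, "dy": 0, "dz": 0, "ax": 0, "ay": 0, "az": 0}]'

```text
time: 14.9
eef_pos: [654.9, 277.0, 27.2]
ee_rot: [0.493, -0.493, 0.507, -0.507]
ft_force: [0.5, -0.5, -1.1]
gripper_width: 11.6
```

```bash
python3 - <<'E'
from h import *
w=grab("side","d10")
T,s=pose();print(s["eef_pos"],s["ft_force"],s["gripper_width"])
crop(w,70,200,200,300,6,"d10c")
E
```

```text
[654.97017653 277.05122091  27.37901674] [-0.08557668  1.2740774  -0.4312753 ] 11.479900385245392
```

View pics/d10c.png

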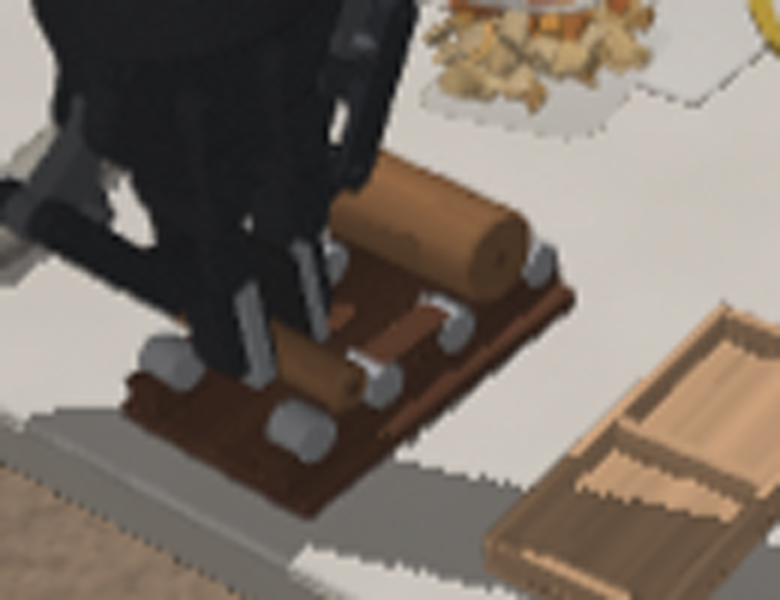

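Request:
carry_out --deltas '[{"dx": 0, "dy": 0.2, "dz": 0, "ax": 0, "ay": 0, "az": 0}, {"dx": 0, "dy": 0.2, "dz": 0, "ax": 0, "ay": 0, "az": 0}, {"dx": 0, "dy": 0.1, "dz": 0, "ax": 0, "ay": 0, "az": 0}, {"dx": 0, "dy": 0, "dz": 0, "ax": 0, "ay": 0, "az": 0}, {"dx": 0, "dy": 0, "dz": 0, "ax": 0, "ay": 0, "az": 0}]'

```text
time: 15.37
eef_pos: [655.3, 277.1, 23.5]
ee_rot: [-0.493, 0.492, -0.507, 0.507]
ft_force: [-3.8, -0.7, 8.2]
gripper_width: 11.4
```

Request:
carry_out --hand 0.38 --deltas '[{"dx": 0, "dy": 0, "dz": 0, "ax": 0, "ay": 0, "az": 0}, {"dx": 0, "dy": 0, "dz": 0, "ax": 0, "ay": 0, "az": 0}, {"dx": 0, "dy": 0, "dz": 0, "ax": 0, "ay": 0, "az": 0}, {"dx": 0, "dy": 0, "dz": 0, "ax": 0, "ay": 0, "az": 0}]'

```text
time: 15.7
eef_pos: [654.8, 276.9, 21.9]
ee_rot: [0.492, -0.493, 0.507, -0.507]
ft_force: [-0.2, 0.2, -1.0]
gripper_width: 32.6
```

Request:
carry_out --deltas '[{"dx": 0, "dy": -1, "dz": 0, "ax": 0, "ay": 0, "az": 0}, {"dx": 0, "dy": -2, "dz": 0, "ax": 0, "ay": 0, "az": 0}, {"dx": 0, "dy": -2.5, "dz": 0, "ax": 0, "ay": 0, "az": 0}, {"dx": 0, "dy": -3, "dz": 0, "ax": 0, "ay": 0, "az": 0}, {"dx": 0, "dy": -3, "dz": 0, "ax": 0, "ay": 0, "az": 0}, {"dx": 0, "dy": -2.8, "dz": 0, "ax": 0, "ay": 0, "az": 0}, {"dx": 0, "dy": 0, "dz": 0, "ax": 0, "ay": 0, "az": 0}, {"dx": 0, "dy": 0, "dz": 0, "ax": 0, "ay": 0, "az": 0}]'

```text
time: 16.37
eef_pos: [656.8, 277.6, 169.6]
ee_rot: [-0.495, 0.491, -0.506, 0.508]
ft_force: [0.8, 0.1, -0.9]
gripper_width: 32.4
```

```bash
python3 - <<'E'
from h import *
w=grab("wrist","w11")
T,s=pose();print(s["eef_pos"],s["ft_force"],s["gripper_width"])
crop(w,135,80,375,260,3,"w11c");cv2.imwrite("pics/w11f.png",w[0])
E
```

```text
[655.51623113 277.20210177 166.83246536] [ 0.21515216 -0.73694109 -1.10077062] 32.20262145849049
```

View pics/w11c.png

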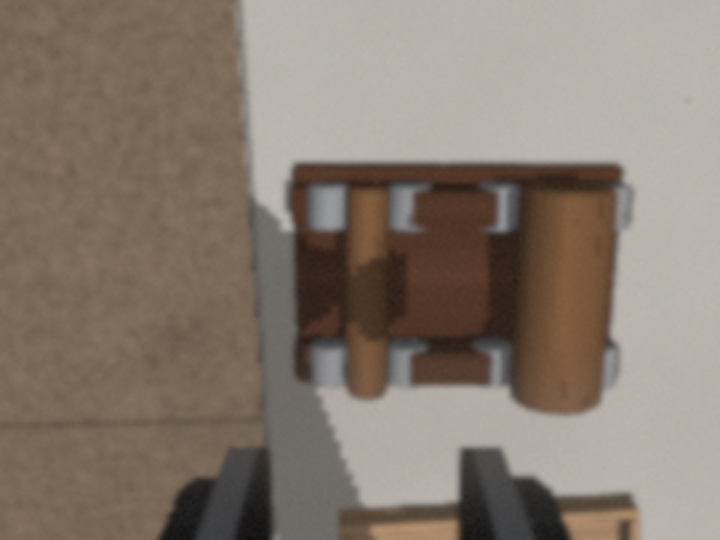

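View pics/w11f.png

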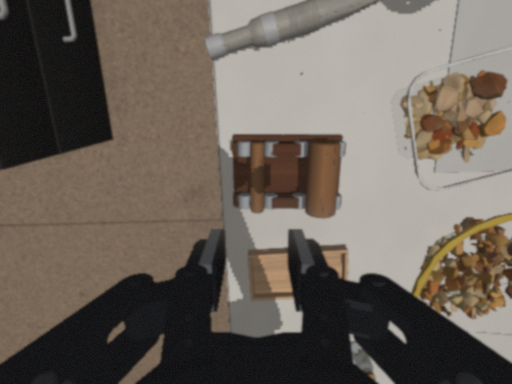

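Both blanks are seated in their valleys. Next is the vial at the left front.

Request:
carry_out --hand 0.6 --deltas '[{"dx": 1.634, "dy": 0, "dz": -2.879, "ax": 0, "ay": 0, "az": 0}, {"dx": 1.634, "dy": 0, "dz": -2.879, "ax": 0, "ay": 0, "az": 0}, {"dx": 1.634, "dy": 0, "dz": -2.879, "ax": 0, "ay": 0, "az": 0}, {"dx": 1.634, "dy": 0, "dz": -2.879, "ax": 0, "ay": 0, "az": 0}, {"dx": 1.634, "dy": 0, "dz": -2.879, "ax": 0, "ay": 0, "az": 0}, {"dx": 1.634, "dy": 0, "dz": -2.879, "ax": 0, "ay": 0, "az": 0}, {"dx": 1.634, "dy": 0, "dz": -2.879, "ax": 0, "ay": 0, "az": 0}, {"dx": 1.634, "dy": 0, "dz": -2.879, "ax": 0, "ay": 0, "az": 0}]'

```text
time: 17.08
eef_pos: [418.2, 152.1, 163.1]
ee_rot: [0.492, -0.494, 0.508, -0.507]
ft_force: [-0.5, 0.6, 0.7]
gripper_width: 51.4
```

Request:
carry_out --deltas '[{"dx": 0, "dy": 2, "dz": 0, "ax": 0, "ay": 0, "az": 0}, {"dx": 0, "dy": 1.5, "dz": 0, "ax": 0, "ay": 0.029, "az": 0}, {"dx": 0, "dy": 1, "dz": 0, "ax": 0, "ay": -0.058, "az": 0}, {"dx": 0, "dy": 0, "dz": 0, "ax": 0, "ay": 0, "az": 0}, {"dx": 0, "dy": 0, "dz": 0, "ax": 0, "ay": 0, "az": 0}, {"dx": 0, "dy": 0, "dz": 0, "ax": 0, "ay": 0, "az": 0}]'

```text
time: 17.58
eef_pos: [420.7, 153.0, 120.2]
ee_rot: [0.499, -0.5, 0.501, -0.5]
ft_force: [1.0, 1.1, 0.4]
gripper_width: 51.2
```

```bash
python3 - <<'E'
from h import *
w=grab("wrist","w12")
T,s=pose();print(s["eef_pos"],np.degrees(np.arctan2(T[1,0],T[0,0])),s["gripper_width"])
E
```

```text
[421.14378734 153.1731421  120.6197832 ] -90.07261497387152 51.62090965964411
```

View pics/w12.png

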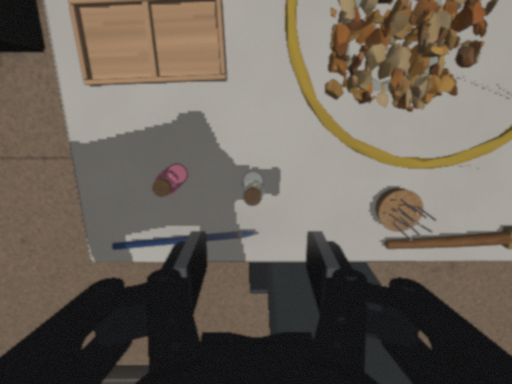

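```bash
python3 - <<'E'
from h import *
w=load("w12");crop(w,225,155,295,245,6,"w12c");crop(w,50,0,240,100,4,"w12t")
for n,uv,z in [("cork",(252.3,197),48),("base",(253.5,179.5),0),("pen",(250,233),3),("pink cork",(163,187),48)]: print(n,onplane(w,uv,z).round(1))
E
```

```text
cork [422. 156.  48.]
base [422.7 155.4   0. ]
pen [370.9 159.    3. ]
pink cork [430.1 222.9  48. ]
```

View pics/w12c.png

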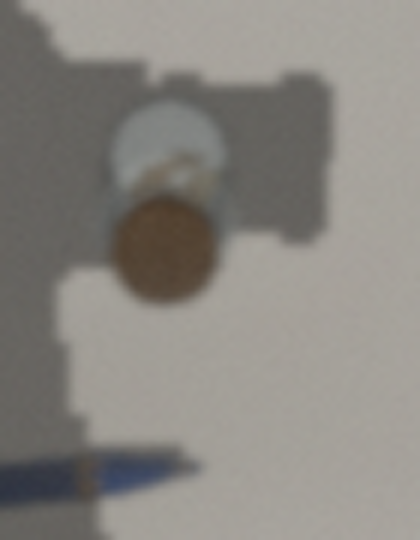

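View pics/w12t.png

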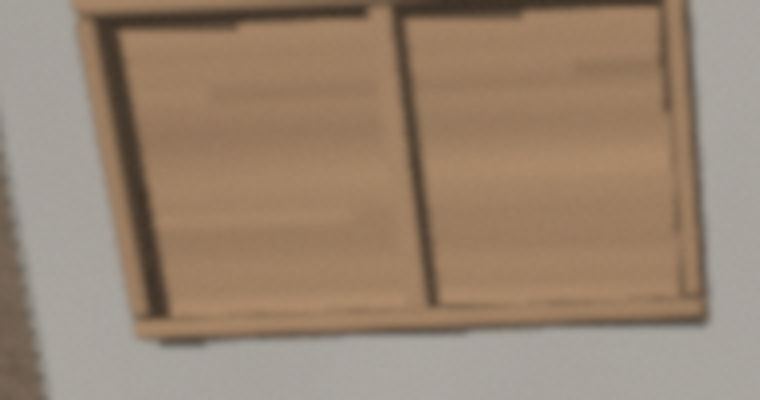

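```bash
python3 - <<'E'
from h import *
w=load("w12")
S=lambda u,v:(50+(u+.5)/4-.5,(v+.5)/4-.5)
P={}
for n,uv in [("NL",(135,325)),("NR",(705,308)),("FL",(75,-5)),("divN",(422,305)),("divF",(378,15))]:
    P[n]=onplane(w,S(*uv),14)-[.1,.2,0];print(n,P[n].round(1))
d=P["NL"]-P["NR"];L=np.hypot(*d[:2]);print(L,np.degrees(np.arctan2(-d[0],d[1])))
th=np.arctan2(-d[0],d[1]);X=np.array([np.cos(th),np.sin(th)]);Y=np.array([-X[1],X[0]])
c=(P["NL"]+P["NR"])[:2]/2+30*X;print("c",c,"bays +",c+27*Y,"-",c-27*Y)
E
```

```text
NL [506.7 288.1  14. ]
NR [509.7 176.3  14. ]
FL [563.4 289.5  14. ]
divN [510.3 231.5  14. ]
divF [560.1 234.6  14. ]
111.80903886243624 1.511821104678781
c [538.21019861 233.01532612] bays + [537.49785237 260.0059275 ] - [538.92254486 206.02472474]
```

Request:
carry_out --deltas '[{"dx": -0.26, "dy": 2.0, "dz": 0.13, "ax": 0, "ay": 0, "az": 0}, {"dx": 0, "dy": 2.5, "dz": 0, "ax": 0, "ay": 0, "az": 0}, {"dx": 0, "dy": 2.2, "dz": 0, "ax": 0, "ay": 0, "az": 0}, {"dx": 0, "dy": 1.6, "dz": 0, "ax": 0, "ay": 0, "az": 0}, {"dx": 0, "dy": 1.0, "dz": 0, "ax": 0, "ay": 0, "az": 0}, {"dx": 0, "dy": 0.7, "dz": 0, "ax": 0, "ay": 0, "az": 0}, {"dx": 0, "dy": 0.5, "dz": 0, "ax": 0, "ay": 0, "az": 0}, {"dx": 0, "dy": 0, "dz": 0, "ax": 0, "ay": 0, "az": 0}]'

```text
time: 18.3
eef_pos: [422.3, 155.7, 15.1]
ee_rot: [0.5, -0.5, 0.5, -0.5]
ft_force: [-0.6, -1.1, -0.1]
gripper_width: 51.1
```

Request:
carry_out --hand 0.05 --deltas '[{"dx": 0, "dy": 0, "dz": 0, "ax": 0, "ay": 0, "az": 0}, {"dx": 0, "dy": 0, "dz": 0, "ax": 0, "ay": 0, "az": 0}, {"dx": 0, "dy": 0, "dz": 0, "ax": 0, "ay": 0, "az": 0}, {"dx": 0, "dy": 0, "dz": 0, "ax": 0, "ay": 0, "az": 0}, {"dx": 0, "dy": 0, "dz": 0, "ax": 0, "ay": 0, "az": 0}, {"dx": 0, "dy": 0, "dz": 0, "ax": 0, "ay": 0, "az": 0}]'

```text
time: 18.8
eef_pos: [423.3, 155.9, 16.5]
ee_rot: [0.501, -0.499, 0.5, -0.5]
ft_force: [-1.1, -0.2, 7.6]
gripper_width: 16.4
```

Request:
carry_out --deltas '[{"dx": 0, "dy": -1.0, "dz": 0, "ax": 0, "ay": 0, "az": 0}, {"dx": 0, "dy": -2.5, "dz": 0, "ax": 0, "ay": 0, "az": 0}, {"dx": 0, "dy": -2.5, "dz": 0, "ax": 0, "ay": 0, "az": 0}, {"dx": 0, "dy": -1.5, "dz": 0, "ax": 0, "ay": 0, "az": 0}, {"dx": 0, "dy": -0.5, "dz": 0, "ax": 0, "ay": 0, "az": 0}, {"dx": -1.2, "dy": 0, "dz": 1.32, "ax": 0, "ay": 0, "az": 0}, {"dx": -2.0, "dy": 0, "dz": 2.2, "ax": 0, "ay": 0, "az": 0}, {"dx": -2.2, "dy": 0, "dz": 2.4, "ax": 0, "ay": 0, "az": 0}]'

```text
time: 19.47
eef_pos: [481.5, 209.8, 95.1]
ee_rot: [-0.5, 0.5, -0.5, 0.5]
ft_force: [0.5, -0.0, 1.1]
gripper_width: 16.6
```

Request:
carry_out --deltas '[{"dx": -2.2, "dy": 0, "dz": 2.4, "ax": 0, "ay": 0, "az": 0}, {"dx": -1.8, "dy": 0, "dz": 2.0, "ax": 0, "ay": 0, "az": 0}, {"dx": -1.04, "dy": 0, "dz": 1.2, "ax": 0, "ay": 0, "az": 0}, {"dx": 0, "dy": 0, "dz": 0, "ax": 0, "ay": 0, "az": 0}, {"dx": 0, "dy": 0, "dz": 0, "ax": 0, "ay": 0, "az": 0}, {"dx": 0, "dy": 0, "dz": 0, "ax": 0, "ay": 0, "az": 0}]'

```text
time: 19.97
eef_pos: [536.4, 259.5, 94.4]
ee_rot: [-0.499, 0.501, -0.5, 0.5]
ft_force: [-0.4, -0.2, 0.2]
gripper_width: 16.7
```

```bash
python3 - <<'E'
from h import *
w=grab("wrist","w13")
T,s=pose();print(s["eef_pos"],np.degrees(np.arctan2(T[1,0],T[0,0])),s["gripper_width"])
crop(w,130,100,380,290,3,"w13c")
E
```

```text
[536.43954593 259.34544942  94.65180906] -90.02468446753923 16.578613864012105
```

View pics/w13c.png

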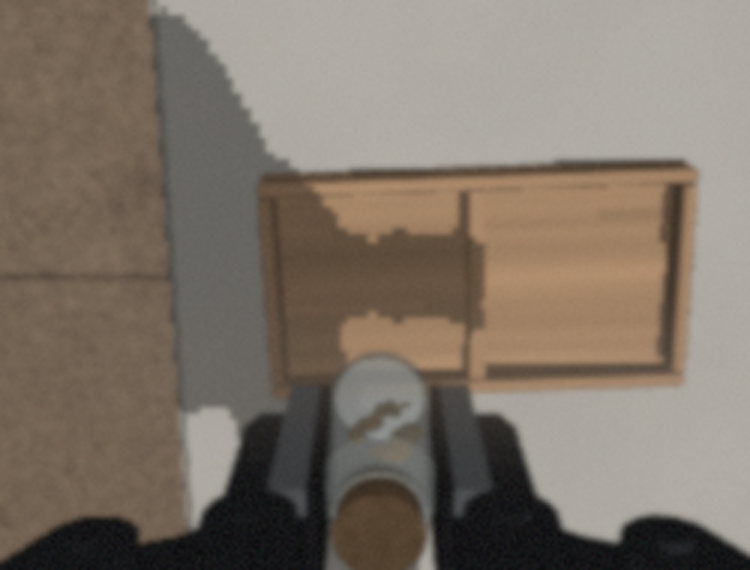

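```bash
python3 - <<'E'
from h import *
w=load("w13")
S=lambda u,v:(130+(u+.5)/3-.5,100+(v+.5)/3-.5)
D=np.array([1.,.6,0])
for n,uv in [("FL",(260,178)),("FR",(696,166)),("NL",(275,395)),("NR",(684,382)),("div",(466,190))]: print(n,(onplane(w,S(*uv),14)+D).round(1))
print("vial bottom",onplane(w,S(380,392),95-15)+D)
E
```

```text
FL [566.2 290.2  14. ]
FR [569.2 180.4  14. ]
NL [506.4 288.4  14. ]
NR [510.1 177.6  14. ]
div [563.1 238.1  14. ]
vial bottom [537.85503442 260.05136635  80.        ]
```

Request:
carry_out --deltas '[{"dx": -0.05, "dy": 1.5, "dz": 0, "ax": 0, "ay": 0, "az": 0}, {"dx": 0, "dy": 2.0, "dz": 0, "ax": 0, "ay": 0, "az": 0}, {"dx": 0, "dy": 1.5, "dz": 0, "ax": 0, "ay": 0, "az": 0}, {"dx": 0, "dy": 1.0, "dz": 0, "ax": 0, "ay": 0, "az": 0}, {"dx": 0, "dy": 0.7, "dz": 0, "ax": 0, "ay": 0, "az": 0}, {"dx": 0, "dy": 0.4, "dz": 0, "ax": 0, "ay": 0, "az": 0}, {"dx": 0, "dy": 0.2, "dz": 0, "ax": 0, "ay": 0, "az": 0}, {"dx": 0, "dy": 0, "dz": 0, "ax": 0, "ay": 0, "az": 0}]'

```text
time: 20.68
eef_pos: [537.6, 260.5, 22.6]
ee_rot: [-0.5, 0.5, -0.5, 0.5]
ft_force: [-0.5, -1.1, -0.1]
gripper_width: 16.4
```

Request:
carry_out --deltas '[{"dx": 0, "dy": 0.1, "dz": 0, "ax": 0, "ay": 0, "az": 0}, {"dx": 0, "dy": 0.1, "dz": 0, "ax": 0, "ay": 0, "az": 0}, {"dx": 0, "dy": 0.05, "dz": 0, "ax": 0, "ay": 0, "az": 0}, {"dx": 0, "dy": 0, "dz": 0, "ax": 0, "ay": 0, "az": 0}]'

```text
time: 21.02
eef_pos: [538.0, 260.8, 20.6]
ee_rot: [0.5, -0.5, 0.5, -0.5]
ft_force: [0.2, -0.8, 3.3]
gripper_width: 16.3
```

Request:
carry_out --deltas '[{"dx": 0, "dy": 0.05, "dz": 0, "ax": 0, "ay": 0, "az": 0}, {"dx": 0, "dy": 0, "dz": 0, "ax": 0, "ay": 0, "az": 0}, {"dx": 0, "dy": 0, "dz": 0, "ax": 0, "ay": 0, "az": 0}]'

```text
time: 21.27
eef_pos: [538.1, 260.8, 20.5]
ee_rot: [0.5, -0.5, 0.5, -0.5]
ft_force: [-2.2, -1.0, 7.0]
gripper_width: 16.4
```

Request:
carry_out --hand 0.45 --deltas '[{"dx": 0, "dy": 0, "dz": 0, "ax": 0, "ay": 0, "az": 0}, {"dx": 0, "dy": 0, "dz": 0, "ax": 0, "ay": 0, "az": 0}, {"dx": 0, "dy": 0, "dz": 0, "ax": 0, "ay": 0, "az": 0}, {"dx": 0, "dy": 0, "dz": 0, "ax": 0, "ay": 0, "az": 0}]'

```text
time: 21.6
eef_pos: [537.3, 260.5, 19.0]
ee_rot: [0.5, -0.5, 0.5, -0.5]
ft_force: [-0.0, -0.2, -0.5]
gripper_width: 38.3
```

Request:
carry_out --deltas '[{"dx": 0, "dy": -0.8, "dz": 0, "ax": 0, "ay": 0, "az": 0}, {"dx": 0, "dy": -2, "dz": 0, "ax": 0, "ay": 0, "az": 0}, {"dx": 0, "dy": -2.5, "dz": 0, "ax": 0, "ay": 0, "az": 0}, {"dx": 0, "dy": -3, "dz": 0, "ax": 0, "ay": 0, "az": 0}, {"dx": 0, "dy": -2.7, "dz": 0, "ax": 0, "ay": 0, "az": 0}, {"dx": 0, "dy": -2, "dz": 0, "ax": 0, "ay": 0, "az": 0}, {"dx": 0, "dy": -1, "dz": 0, "ax": 0, "ay": 0, "az": 0}]'

```text
time: 22.18
eef_pos: [539.1, 261.2, 163.8]
ee_rot: [0.502, -0.498, 0.499, -0.501]
ft_force: [1.0, 0.2, -0.1]
gripper_width: 38.2
```

```bash
python3 - <<'E'
from h import *
w=grab("wrist","w14")
T,s=pose();print(s["eef_pos"],s["gripper_width"])
crop(w,130,100,380,290,3,"w14c")
E
```

```text
[539.53832481 261.38417056 164.47205751] 38.49180263456521
```

View pics/w14c.png

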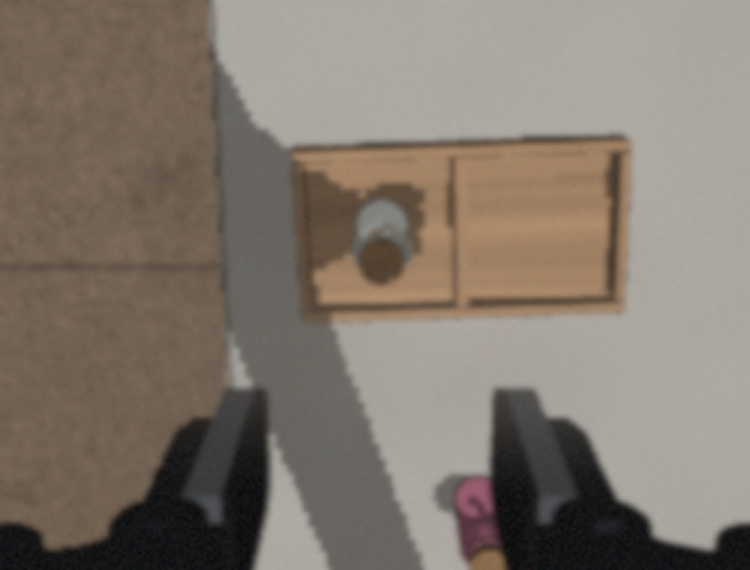

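Request:
carry_out --hand 0.6 --deltas '[{"dx": 3.45, "dy": 0, "dz": 0.114, "ax": 0, "ay": 0, "az": 0}, {"dx": 3.45, "dy": 0, "dz": 0.114, "ax": 0, "ay": 0, "az": 0}, {"dx": 3.45, "dy": 0, "dz": 0.114, "ax": 0, "ay": 0, "az": 0}, {"dx": 3.45, "dy": 0, "dz": 0.114, "ax": 0, "ay": 0, "az": 0}, {"dx": 3.45, "dy": 0, "dz": 0.114, "ax": 0, "ay": 0, "az": 0}, {"dx": 3.45, "dy": 0, "dz": 0.114, "ax": 0, "ay": 0, "az": 0}, {"dx": 3.45, "dy": 0, "dz": 0.114, "ax": 0, "ay": 0, "az": 0}, {"dx": 3.45, "dy": 0, "dz": 0.114, "ax": 0, "ay": 0, "az": 0}]'

```text
time: 22.9
eef_pos: [545.4, -17.0, 157.8]
ee_rot: [0.5, -0.5, 0.501, -0.499]
ft_force: [-0.3, -0.5, -0.6]
gripper_width: 51.2
```

Request:
carry_out --deltas '[{"dx": 3.45, "dy": 0, "dz": 0.114, "ax": 0, "ay": 0, "az": 0}, {"dx": 3.45, "dy": 0, "dz": 0.114, "ax": 0, "ay": 0, "az": 0}, {"dx": 2.5, "dy": 0, "dz": 0.11, "ax": 0, "ay": 0, "az": 0}, {"dx": 0.95, "dy": 0.5, "dz": 0, "ax": 0, "ay": 0, "az": 0}, {"dx": 0, "dy": 1.5, "dz": 0, "ax": 0, "ay": 0, "az": 0}, {"dx": 0, "dy": 1.5, "dz": 0, "ax": 0, "ay": 0, "az": 0}, {"dx": 0, "dy": 0.5, "dz": 0, "ax": 0, "ay": 0, "az": 0}, {"dx": 0, "dy": 0, "dz": 0, "ax": 0, "ay": 0, "az": 0}]'

```text
time: 23.57
eef_pos: [547.8, -117.8, 116.2]
ee_rot: [0.499, -0.501, 0.502, -0.498]
ft_force: [-0.7, 0.2, 0.3]
gripper_width: 51.1
```

Request:
carry_out --deltas '[{"dx": 0, "dy": 0, "dz": 0, "ax": 0, "ay": 0, "az": 0}, {"dx": 0, "dy": 0, "dz": 0, "ax": 0, "ay": 0, "az": 0}]'

```text
time: 23.73
eef_pos: [550.3, -118.6, 119.9]
ee_rot: [0.5, -0.5, 0.5, -0.5]
ft_force: [-0.4, 0.2, 0.8]
gripper_width: 51.1
```

```bash
python3 - <<'E'
from h import *
w=grab("wrist","w15")
T,s=pose();print(s["eef_pos"],s["gripper_width"])
E
```

```text
[ 550.53097667 -118.70737457  120.25061213] 51.262995053760555
```

View pics/w15.png

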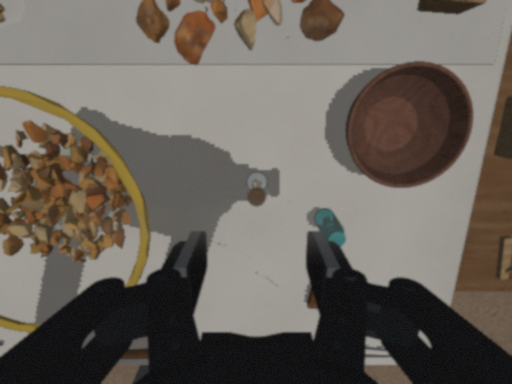

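```bash
python3 - <<'E'
from h import *
w=load("w15")
for n,uv,z in [("cork",(256.5,197),48),("base",(257.5,180),0),("turq",(335,238),48),("turqb",(323,214),0)]: print(n,onplane(w,uv,z).round(1))
# bowl rim extremes z=40
for uv in [(348,128),(471,110),(412,62),(405,187)]: print(onplane(w,uv,40).round(1))
E
```

```text
cork [ 551.8 -118.8   48. ]
base [ 552.1 -119.8    0. ]
turq [ 517.7 -180.8   48. ]
turqb [ 518.9 -181.5    0. ]
[ 602.4 -185.9   40. ]
[ 615.3 -273.6   40. ]
[ 647.3 -226.1   40. ]
[ 557.3 -234.2   40. ]
```

Request:
carry_out --deltas '[{"dx": 0.03, "dy": 2.0, "dz": 0.18, "ax": 0, "ay": 0, "az": 0}, {"dx": 0, "dy": 2.5, "dz": 0, "ax": 0, "ay": 0, "az": 0}, {"dx": 0, "dy": 2.2, "dz": 0, "ax": 0, "ay": 0, "az": 0}, {"dx": 0, "dy": 1.5, "dz": 0, "ax": 0, "ay": 0, "az": 0}, {"dx": 0, "dy": 1.0, "dz": 0, "ax": 0, "ay": 0, "az": 0}, {"dx": 0, "dy": 0.7, "dz": 0, "ax": 0, "ay": 0, "az": 0}, {"dx": 0, "dy": 0.5, "dz": 0, "ax": 0, "ay": 0, "az": 0}, {"dx": 0, "dy": 0, "dz": 0, "ax": 0, "ay": 0, "az": 0}]'

```text
time: 24.45
eef_pos: [551.7, -119.2, 15.1]
ee_rot: [0.5, -0.5, 0.5, -0.5]
ft_force: [-1.4, -0.4, -0.5]
gripper_width: 51.2
```

Request:
carry_out --hand 0.05 --deltas '[{"dx": 0, "dy": 0, "dz": 0, "ax": 0, "ay": 0, "az": 0}, {"dx": 0, "dy": 0, "dz": 0, "ax": 0, "ay": 0, "az": 0}, {"dx": 0, "dy": 0, "dz": 0, "ax": 0, "ay": 0, "az": 0}, {"dx": 0, "dy": 0, "dz": 0, "ax": 0, "ay": 0, "az": 0}, {"dx": 0, "dy": 0, "dz": 0, "ax": 0, "ay": 0, "az": 0}, {"dx": 0, "dy": 0, "dz": 0, "ax": 0, "ay": 0, "az": 0}]'

```text
time: 24.95
eef_pos: [552.6, -119.6, 16.6]
ee_rot: [-0.5, 0.5, -0.499, 0.501]
ft_force: [-0.7, -0.2, 6.6]
gripper_width: 16.6
```

Request:
carry_out --deltas '[{"dx": 0, "dy": -1.0, "dz": 0, "ax": 0, "ay": 0, "az": 0}, {"dx": 0, "dy": -2.5, "dz": 0, "ax": 0, "ay": 0, "az": 0}, {"dx": 0, "dy": -3, "dz": 0, "ax": 0, "ay": 0, "az": 0}, {"dx": 0, "dy": -3, "dz": 0, "ax": 0, "ay": 0, "az": 0}, {"dx": 0, "dy": -3, "dz": 0, "ax": 0, "ay": 0, "az": 0}, {"dx": 0, "dy": -1.5, "dz": 0, "ax": 0, "ay": 0, "az": 0}, {"dx": 0, "dy": 0, "dz": 0, "ax": 0, "ay": 0, "az": 0}]'

```text
time: 25.53
eef_pos: [554.4, -120.1, 161.2]
ee_rot: [-0.501, 0.499, -0.497, 0.503]
ft_force: [0.2, 0.4, 0.7]
gripper_width: 16.4
```

Request:
carry_out --deltas '[{"dx": -2.0, "dy": 0, "dz": -0.1, "ax": 0, "ay": 0, "az": 0}, {"dx": -3.3, "dy": 0, "dz": -0.15, "ax": 0, "ay": 0, "az": 0}, {"dx": -3.3, "dy": 0, "dz": -0.15, "ax": 0, "ay": 0, "az": 0}, {"dx": -3.3, "dy": 0, "dz": -0.15, "ax": 0, "ay": 0, "az": 0}, {"dx": -3.3, "dy": 0, "dz": -0.15, "ax": 0, "ay": 0, "az": 0}, {"dx": -3.3, "dy": 0, "dz": -0.15, "ax": 0, "ay": 0, "az": 0}, {"dx": -3.3, "dy": 0, "dz": -0.15, "ax": 0, "ay": 0, "az": 0}, {"dx": -3.3, "dy": 0, "dz": -0.15, "ax": 0, "ay": 0, "az": 0}]'

```text
time: 26.2
eef_pos: [539.1, 133.2, 154.4]
ee_rot: [0.5, -0.5, 0.5, -0.5]
ft_force: [0.3, -0.4, -0.6]
gripper_width: 16.4
```

Request:
carry_out --deltas '[{"dx": -3.3, "dy": 0, "dz": -0.15, "ax": 0, "ay": 0, "az": 0}, {"dx": -2.7, "dy": 0, "dz": 0, "ax": 0, "ay": 0, "az": 0}, {"dx": -1.5, "dy": 0, "dz": 0, "ax": 0, "ay": 0, "az": 0}, {"dx": 0, "dy": 2, "dz": 0, "ax": 0, "ay": 0, "az": 0}, {"dx": 0, "dy": 2.5, "dz": 0, "ax": 0, "ay": 0, "az": 0}, {"dx": 0, "dy": 1.5, "dz": 0, "ax": 0, "ay": 0, "az": 0}, {"dx": 0, "dy": 0, "dz": 0, "ax": 0, "ay": 0, "az": 0}, {"dx": 0, "dy": 0, "dz": 0, "ax": 0, "ay": 0, "az": 0}]'

```text
time: 26.87
eef_pos: [537.2, 206.3, 93.7]
ee_rot: [-0.499, 0.501, -0.501, 0.499]
ft_force: [0.4, 0.4, 0.8]
gripper_width: 16.9
```

```bash
python3 - <<'E'
from h import *
w=grab("wrist","w16")
T,s=pose();print(s["eef_pos"],s["gripper_width"])
crop(w,130,100,380,290,3,"w16c")
E
```

```text
[538.4504214  206.59303398  95.30119513] 16.376495861321995
```

View pics/w16c.png

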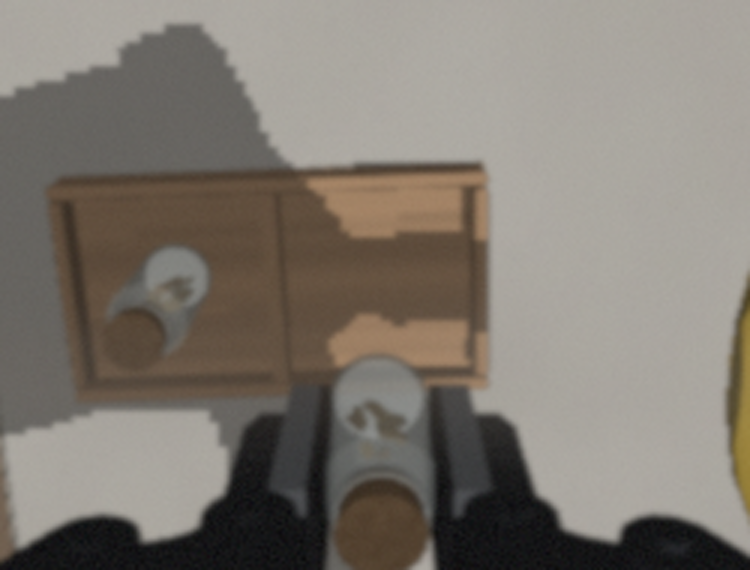

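Request:
carry_out --deltas '[{"dx": 0, "dy": 1.5, "dz": 0, "ax": 0, "ay": 0, "az": 0}, {"dx": 0, "dy": 2.0, "dz": 0, "ax": 0, "ay": 0, "az": 0}, {"dx": 0, "dy": 1.5, "dz": 0, "ax": 0, "ay": 0, "az": 0}, {"dx": 0, "dy": 1.0, "dz": 0, "ax": 0, "ay": 0, "az": 0}, {"dx": 0, "dy": 0.7, "dz": 0, "ax": 0, "ay": 0, "az": 0}, {"dx": 0, "dy": 0.4, "dz": 0, "ax": 0, "ay": 0, "az": 0}, {"dx": 0, "dy": 0.2, "dz": 0, "ax": 0, "ay": 0, "az": 0}, {"dx": 0, "dy": 0, "dz": 0, "ax": 0, "ay": 0, "az": 0}]'

```text
time: 27.58
eef_pos: [539.2, 206.8, 22.7]
ee_rot: [-0.5, 0.5, -0.5, 0.5]
ft_force: [-0.1, -0.5, -0.2]
gripper_width: 16.8
```

Request:
carry_out --deltas '[{"dx": 0, "dy": 0.1, "dz": 0, "ax": 0, "ay": 0, "az": 0}, {"dx": 0, "dy": 0.1, "dz": 0, "ax": 0, "ay": 0, "az": 0}, {"dx": 0, "dy": 0.1, "dz": 0, "ax": 0, "ay": 0, "az": 0}, {"dx": 0, "dy": 0, "dz": 0, "ax": 0, "ay": 0, "az": 0}, {"dx": 0, "dy": 0, "dz": 0, "ax": 0, "ay": 0, "az": 0}, {"dx": 0, "dy": 0, "dz": 0, "ax": 0, "ay": 0, "az": 0}]'

```text
time: 28.08
eef_pos: [539.5, 207.0, 20.6]
ee_rot: [0.5, -0.499, 0.5, -0.5]
ft_force: [-1.4, -0.9, 5.4]
gripper_width: 16.9
```

Request:
carry_out --hand 0.45 --deltas '[{"dx": 0, "dy": 0, "dz": 0, "ax": 0, "ay": 0, "az": 0}, {"dx": 0, "dy": 0, "dz": 0, "ax": 0, "ay": 0, "az": 0}, {"dx": 0, "dy": 0, "dz": 0, "ax": 0, "ay": 0, "az": 0}, {"dx": 0, "dy": 0, "dz": 0, "ax": 0, "ay": 0, "az": 0}]'

```text
time: 28.42
eef_pos: [538.6, 206.7, 19.2]
ee_rot: [0.5, -0.5, 0.5, -0.5]
ft_force: [-0.3, 0.7, -0.7]
gripper_width: 38.3
```

Request:
carry_out --deltas '[{"dx": 0, "dy": -0.8, "dz": 0, "ax": 0, "ay": 0, "az": 0}, {"dx": 0, "dy": -2, "dz": 0, "ax": 0, "ay": 0, "az": 0}, {"dx": 0, "dy": -2.5, "dz": 0, "ax": 0, "ay": 0, "az": 0}, {"dx": 0, "dy": -3, "dz": 0, "ax": 0, "ay": 0, "az": 0}, {"dx": 0, "dy": -2.7, "dz": 0, "ax": 0, "ay": 0, "az": 0}, {"dx": 0, "dy": -2, "dz": 0, "ax": 0, "ay": 0, "az": 0}, {"dx": 0, "dy": -1, "dz": 0, "ax": 0, "ay": 0, "az": 0}]'

```text
time: 29.0
eef_pos: [540.5, 207.3, 163.7]
ee_rot: [0.502, -0.498, 0.499, -0.501]
ft_force: [0.0, 0.6, 0.5]
gripper_width: 38.4
```

```bash
python3 - <<'E'
from h import *
w=grab("wrist","w17")
T,s=pose();print(s["eef_pos"],s["gripper_width"])
crop(w,60,30,360,250,2.5,"w17c")
E
```

```text
[540.94628718 207.3889445  164.43634133] 38.60276498566016
```

View pics/w17c.png

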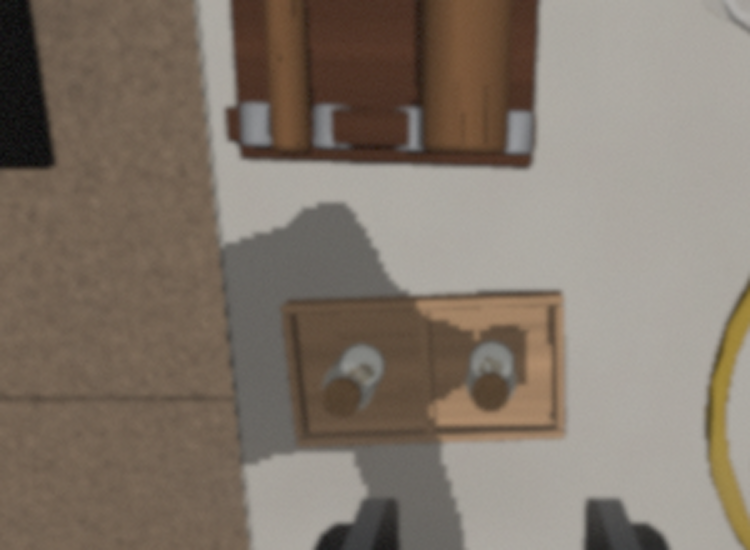

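Both vials stand in their bays and the blanks are undisturbed. Next is the lump.

Request:
carry_out --hand 0.65 --deltas '[{"dx": 3.3, "dy": 0, "dz": -0.88, "ax": 0, "ay": 0, "az": 0}, {"dx": 3.3, "dy": 0, "dz": -0.88, "ax": 0, "ay": 0, "az": 0}, {"dx": 3.3, "dy": 0, "dz": -0.88, "ax": 0, "ay": 0, "az": 0}, {"dx": 3.3, "dy": 0, "dz": -0.88, "ax": 0, "ay": 0, "az": 0}, {"dx": 3.3, "dy": 0, "dz": -0.88, "ax": 0, "ay": 0, "az": 0}, {"dx": 3.3, "dy": 0, "dz": -0.88, "ax": 0, "ay": 0, "az": 0}, {"dx": 3.3, "dy": 0, "dz": -0.88, "ax": 0, "ay": 0, "az": 0}, {"dx": 3.3, "dy": 0, "dz": -0.88, "ax": 0, "ay": 0, "az": 0}]'

```text
time: 29.72
eef_pos: [466.8, -58.5, 157.9]
ee_rot: [0.5, -0.5, 0.501, -0.499]
ft_force: [0.4, -0.4, -0.3]
gripper_width: 55.8
```

Request:
carry_out --deltas '[{"dx": 3.3, "dy": 0, "dz": -0.88, "ax": 0, "ay": 0, "az": 0}, {"dx": 3.3, "dy": 0, "dz": -0.88, "ax": 0, "ay": 0, "az": 0}, {"dx": 3.3, "dy": 0, "dz": -0.88, "ax": 0, "ay": 0, "az": 0}, {"dx": 3.0, "dy": 0, "dz": -0.8, "ax": 0, "ay": 0, "az": 0}, {"dx": 0, "dy": 0, "dz": 0, "ax": 0, "ay": -0.12, "az": 0}, {"dx": 0, "dy": 0, "dz": 0, "ax": 0, "ay": -0.12, "az": 0}, {"dx": 0, "dy": 0, "dz": 0, "ax": 0, "ay": -0.12, "az": 0}, {"dx": 0, "dy": 0, "dz": 0, "ax": 0, "ay": -0.12, "az": 0}]'

```text
time: 30.38
eef_pos: [432.9, -186.2, 157.8]
ee_rot: [-0.605, 0.605, -0.366, 0.365]
ft_force: [0.1, -0.3, -0.7]
gripper_width: 55.4
```

Request:
carry_out --deltas '[{"dx": 0, "dy": 0.5, "dz": 0, "ax": 0, "ay": -0.12, "az": 0}, {"dx": 0, "dy": 0.5, "dz": 0, "ax": 0, "ay": -0.12, "az": 0}, {"dx": 0, "dy": 0.5, "dz": 0, "ax": 0, "ay": -0.12, "az": 0}, {"dx": 0, "dy": 0.5, "dz": 0, "ax": 0, "ay": -0.12, "az": 0}, {"dx": 0, "dy": 0.5, "dz": 0, "ax": 0, "ay": -0.12, "az": 0}, {"dx": 0, "dy": 0.5, "dz": 0, "ax": 0, "ay": -0.12, "az": 0}, {"dx": 0, "dy": 0.5, "dz": 0, "ax": 0, "ay": -0.12, "az": 0}, {"dx": 0, "dy": 0.5, "dz": 0, "ax": 0, "ay": -0.12, "az": 0}]'

```text
time: 31.05
eef_pos: [433.0, -185.7, 117.6]
ee_rot: [0.706, -0.705, 0.045, -0.043]
ft_force: [-0.6, -1.1, -0.5]
gripper_width: 55.5
```

Request:
carry_out --deltas '[{"dx": 0, "dy": 0, "dz": 0, "ax": 0, "ay": -0.12, "az": 0}, {"dx": 0, "dy": 0, "dz": 0, "ax": 0, "ay": 0, "az": 0}, {"dx": 0, "dy": 0, "dz": 0, "ax": 0, "ay": 0, "az": 0}, {"dx": 0, "dy": 0, "dz": 0, "ax": 0, "ay": 0, "az": 0}]'

```text
time: 31.38
eef_pos: [433.6, -186.1, 118.8]
ee_rot: [0.707, -0.707, 0.006, -0.005]
ft_force: [0.1, 0.5, -0.1]
gripper_width: 55.6
```

```bash
python3 - <<'E'
from h import *
w=grab("wrist","w18")
T,s=pose();print(s["eef_pos"],np.degrees(np.arctan2(T[1,0],T[0,0])),s["gripper_width"])
f=lambda h,s,v:(h<22)&(s>85)&(v>20)
blob(w,(215,120,300,230),7,f,"lump")
crop(w,195,100,325,240,4,"w18c")
E
```

```text
[ 433.71862539 -186.13918442  119.031008  ] -0.822728496103472 55.77129663607404
lump [ 29  48  28  33 675] px [258.1 182.4] xy [ 433.2 -185.8] [27.5 25.2] 78.6
```

View pics/w18.png

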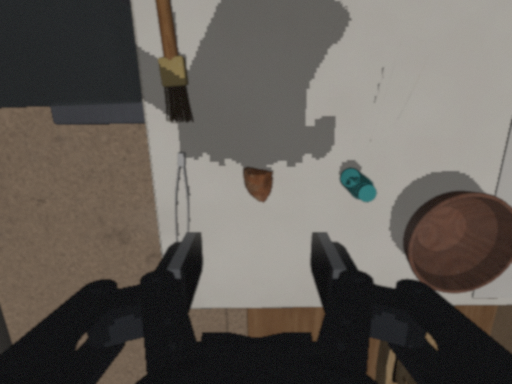

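View pics/w18c.png

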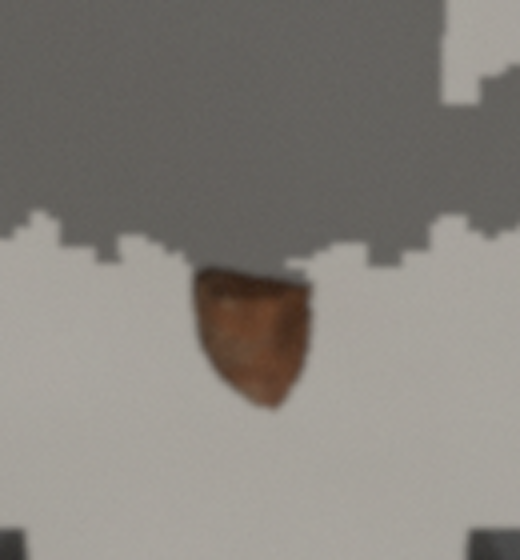

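```bash
python3 - <<'E'
from h import *
w=load("w18")
S=lambda u,v:(195+(u+.5)/4-.5,100+(v+.5)/4-.5)
for n,uv,z in [("edge",(254,272),4),("tip",(275,407),4),("L",(195,300),6),("R",(311,300),6),("L2",(210,350),6),("R2",(303,350),6)]: print(n,onplane(w,S(*uv),z).round(1))
E
```

```text
edge [ 435.1 -171.4    4. ]
tip [ 439.5 -202.9    4. ]
L [ 422. -177.    6.]
R [ 447.5 -177.4    6. ]
L2 [ 425.  -188.6    6. ]
R2 [ 445.8 -188.9    6. ]
```

Request:
carry_out --deltas '[{"dx": 0.08, "dy": 2.0, "dz": 0.6, "ax": 0, "ay": 0, "az": 0}, {"dx": 0, "dy": 2.5, "dz": 0, "ax": 0, "ay": 0, "az": 0}, {"dx": 0, "dy": 2.5, "dz": 0, "ax": 0, "ay": 0, "az": 0}, {"dx": 0, "dy": 2.0, "dz": 0, "ax": 0, "ay": 0, "az": 0}, {"dx": 0, "dy": 1.2, "dz": 0, "ax": 0, "ay": 0, "az": 0}, {"dx": 0, "dy": 0.8, "dz": 0, "ax": 0, "ay": 0, "az": 0}, {"dx": 0, "dy": 0.6, "dz": 0, "ax": 0, "ay": 0, "az": 0}, {"dx": 0, "dy": 0, "dz": 0, "ax": 0, "ay": 0, "az": 0}]'

```text
time: 32.1
eef_pos: [434.3, -180.0, 2.5]
ee_rot: [0.707, -0.707, 0.005, -0.004]
ft_force: [-0.4, -0.4, 0.0]
gripper_width: 55.7
```

Request:
carry_out --hand 0 --deltas '[{"dx": 0, "dy": 0, "dz": 0, "ax": 0, "ay": 0, "az": 0}, {"dx": 0, "dy": 0, "dz": 0, "ax": 0, "ay": 0, "az": 0}, {"dx": 0, "dy": 0, "dz": 0, "ax": 0, "ay": 0, "az": 0}, {"dx": 0, "dy": 0, "dz": 0, "ax": 0, "ay": 0, "az": 0}, {"dx": 0, "dy": 0, "dz": 0, "ax": 0, "ay": 0, "az": 0}, {"dx": 0, "dy": 0, "dz": 0, "ax": 0, "ay": 0, "az": 0}]'

```text
time: 32.6
eef_pos: [435.4, -180.8, 4.8]
ee_rot: [-0.707, 0.707, -0.003, 0.004]
ft_force: [-4.1, 1.3, 7.7]
gripper_width: 22.0
```

Request:
carry_out --deltas '[{"dx": 0, "dy": -0.5, "dz": 0, "ax": 0, "ay": 0, "az": 0}, {"dx": 0, "dy": -1.5, "dz": 0, "ax": 0, "ay": 0, "az": 0}, {"dx": 0, "dy": -2.5, "dz": 0, "ax": 0, "ay": 0, "az": 0}, {"dx": 0, "dy": -3, "dz": 0, "ax": 0, "ay": 0, "az": 0}, {"dx": 0, "dy": -3, "dz": 0, "ax": 0, "ay": 0, "az": 0}, {"dx": 0, "dy": -1.5, "dz": 0, "ax": 0, "ay": 0, "az": 0}, {"dx": 0, "dy": 0, "dz": 0, "ax": 0, "ay": 0, "az": 0}]'

```text
time: 33.18
eef_pos: [437.8, -181.9, 128.9]
ee_rot: [-0.706, 0.709, -0.001, 0.007]
ft_force: [-0.4, -0.2, -0.5]
gripper_width: 21.3
```

```bash
python3 - <<'E'
from h import *
w=grab("wrist","w19")
T,s=pose();print(s["eef_pos"],np.degrees(np.arctan2(T[1,0],T[0,0])),s["gripper_width"])
E
```

```text
[ 436.64794215 -181.25422028  126.42412622] -0.6325791198240428 21.56274890332272
```

View pics/w19.png

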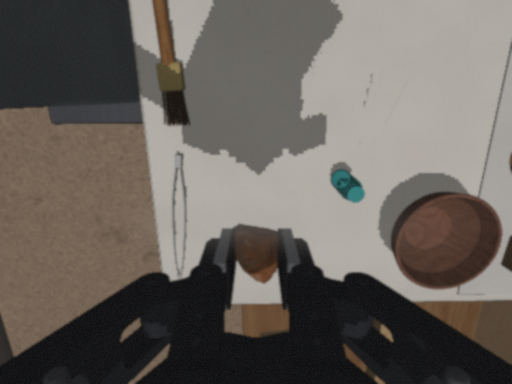

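Request:
carry_out --deltas '[{"dx": 1.5, "dy": 0, "dz": -0.4, "ax": 0, "ay": 0, "az": 0}, {"dx": 2.8, "dy": 0, "dz": -0.73, "ax": 0, "ay": 0, "az": 0}, {"dx": 3.0, "dy": 0, "dz": -0.8, "ax": 0, "ay": 0, "az": 0}, {"dx": 3.0, "dy": 0, "dz": -0.8, "ax": 0, "ay": 0, "az": 0}, {"dx": 3.0, "dy": 0, "dz": -0.8, "ax": 0, "ay": 0, "az": 0}, {"dx": 2.2, "dy": 0, "dz": -0.56, "ax": 0, "ay": 0, "az": 0}, {"dx": 1.32, "dy": 0, "dz": -0.33, "ax": 0, "ay": 0, "az": 0}, {"dx": 0, "dy": 0, "dz": 0, "ax": 0, "ay": 0, "az": 0}]'

```text
time: 33.9
eef_pos: [603.6, -226.4, 121.3]
ee_rot: [0.707, -0.707, 0.004, -0.003]
ft_force: [-0.1, 0.5, -0.1]
gripper_width: 21.7
```

Request:
carry_out --deltas '[{"dx": 0, "dy": 1.0, "dz": 0, "ax": 0, "ay": 0, "az": 0}, {"dx": 0, "dy": 1.0, "dz": 0, "ax": 0, "ay": 0, "az": 0}, {"dx": 0, "dy": 1.0, "dz": 0, "ax": 0, "ay": 0, "az": 0}, {"dx": 0, "dy": 0, "dz": 0, "ax": 0, "ay": 0, "az": 0}, {"dx": 0, "dy": 0, "dz": 0, "ax": 0, "ay": 0, "az": 0}]'

```text
time: 34.32
eef_pos: [600.7, -225.6, 91.5]
ee_rot: [0.708, -0.707, 0.005, -0.003]
ft_force: [0.7, 0.5, 0.4]
gripper_width: 21.3
```

```bash
python3 - <<'E'
from h import *
w=grab("wrist","w20")
T,s=pose();print(s["eef_pos"],np.degrees(np.arctan2(T[1,0],T[0,0])),s["gripper_width"])
E
```

```text
[ 601.53922796 -226.02731274   92.68730677] -0.6391677964777813 21.643048364069145
```

View pics/w20.png

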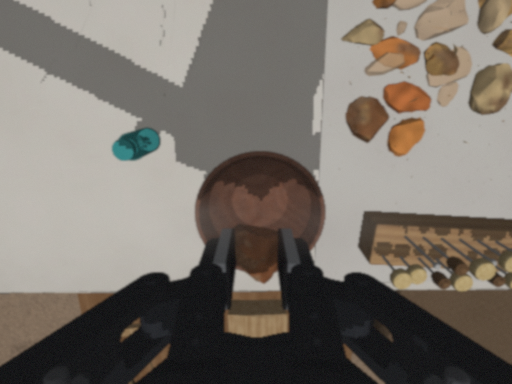

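Request:
carry_out --deltas '[{"dx": 0.1, "dy": 1.0, "dz": 0, "ax": 0, "ay": 0, "az": 0}, {"dx": 0, "dy": 1.5, "dz": 0, "ax": 0, "ay": 0, "az": 0}, {"dx": 0, "dy": 1.5, "dz": 0, "ax": 0, "ay": 0, "az": 0}, {"dx": 0, "dy": 1.0, "dz": 0, "ax": 0, "ay": 0, "az": 0}, {"dx": 0, "dy": 0.7, "dz": 0, "ax": 0, "ay": 0, "az": 0}, {"dx": 0, "dy": 0.4, "dz": 0, "ax": 0, "ay": 0, "az": 0}, {"dx": 0, "dy": 0.1, "dz": 0, "ax": 0, "ay": 0, "az": 0}, {"dx": 0, "dy": 0, "dz": 0, "ax": 0, "ay": 0, "az": 0}]'

```text
time: 35.03
eef_pos: [603.6, -226.4, 31.5]
ee_rot: [-0.707, 0.707, -0.004, 0.004]
ft_force: [-0.1, -0.4, -0.2]
gripper_width: 21.6
```

Request:
carry_out --hand 0.38 --deltas '[{"dx": 0, "dy": 0, "dz": 0, "ax": 0, "ay": 0, "az": 0}, {"dx": 0, "dy": 0, "dz": 0, "ax": 0, "ay": 0, "az": 0}, {"dx": 0, "dy": 0, "dz": 0, "ax": 0, "ay": 0, "az": 0}, {"dx": 0, "dy": 0, "dz": 0, "ax": 0, "ay": 0, "az": 0}]'

```text
time: 35.37
eef_pos: [603.8, -226.5, 31.9]
ee_rot: [-0.707, 0.707, -0.004, 0.004]
ft_force: [-0.1, 0.4, 0.4]
gripper_width: 32.0
```

Request:
carry_out --deltas '[{"dx": 0, "dy": -0.5, "dz": 0, "ax": 0, "ay": 0, "az": 0}, {"dx": 0, "dy": -1.5, "dz": 0, "ax": 0, "ay": 0, "az": 0}, {"dx": 0, "dy": -2.5, "dz": 0, "ax": 0, "ay": 0, "az": 0}, {"dx": 0, "dy": -3, "dz": 0, "ax": 0, "ay": 0, "az": 0}, {"dx": 0, "dy": -3, "dz": 0, "ax": 0, "ay": 0, "az": 0}, {"dx": 0, "dy": -3, "dz": 0, "ax": 0, "ay": 0, "az": 0}, {"dx": 0, "dy": -2, "dz": 0, "ax": 0, "ay": 0, "az": 0}, {"dx": 0, "dy": 0, "dz": 0, "ax": 0, "ay": 0, "az": 0}]'

```text
time: 36.03
eef_pos: [606.6, -227.7, 195.1]
ee_rot: [-0.705, 0.709, -0.0, 0.008]
ft_force: [0.5, -0.6, 1.0]
gripper_width: 32.5
```

```bash
python3 - <<'E'
from h import *
w=grab("wrist","w21")
a=grab("scene","s21");b=grab("side","d21")
T,s=pose();print(s["time"],s["eef_pos"],s["ft_force"],s["gripper_width"])
crop(b,80,130,380,350,2.6,"d21c");crop(a,120,135,370,305,3,"s21c")
E
```

```text
36.1833 [ 603.50134953 -226.32939172  187.14461438] [-0.52989863  0.27969989 -0.44858376] 32.61963951456022
```

View pics/w21.png

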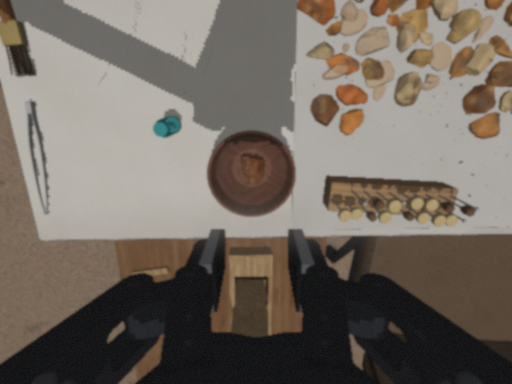

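View pics/d21c.png

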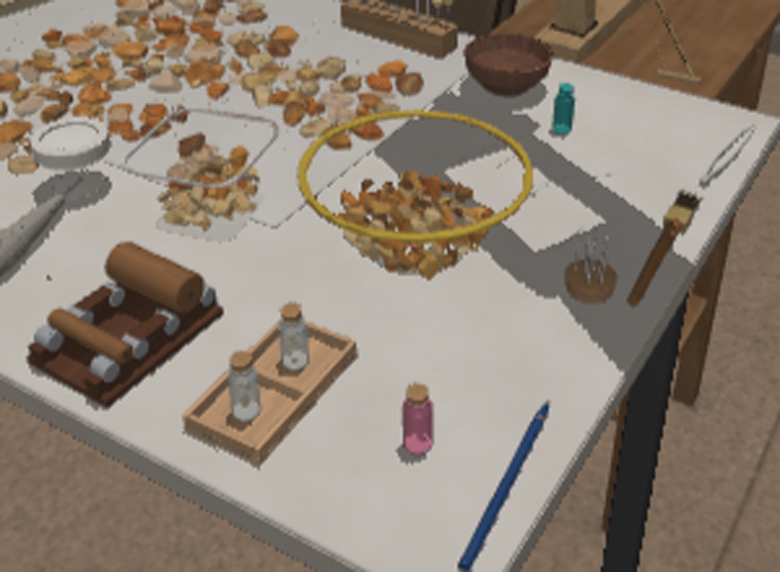

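View pics/s21c.png

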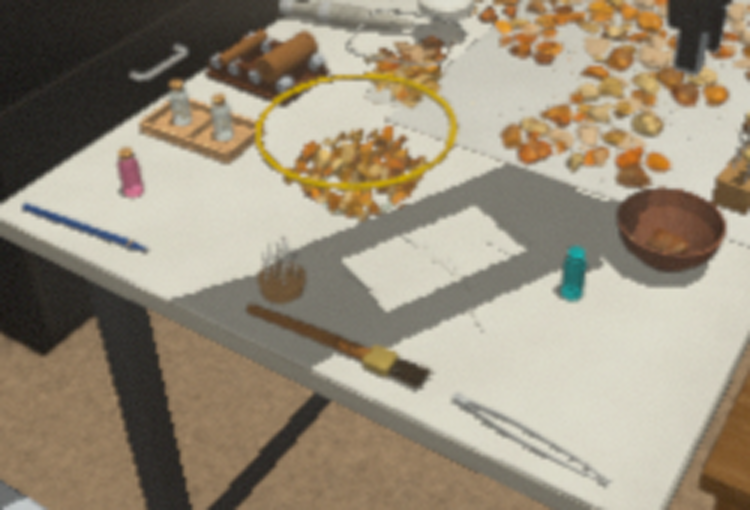

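```bash
python3 - <<'E'
from h import *
w=load("w11")
S=lambda u,v:(135+(u+.5)/3-.5,80+(v+.5)/3-.5)
for n,uv,z in [("thin near top",(367,396),34),("thin far top",(368,190),34),("thick near",(558,409),50),("thick far",(567,188),50),("rack far edge L",(298,166),8),("R",(620,167),8),("railNear pinL",(325,362),24),("railFar pinL",(327,207),24)]: print(n,onplane(w,S(*uv),z).round(1))
E
```

```text
thin near top [622.6 278.1  34. ]
thin far top [690.7 275.9  34. ]
thick near [622.6 218.2  50. ]
thick far [691.8 217.7  50. ]
rack far edge L [695.8 299.2   8. ]
R [692.3 191.    8. ]
railNear pinL [631.5 292.1  24. ]
railFar pinL [684.2 289.3  24. ]
```

```bash
python3 - <<'E'
from cell import ctrl
print(ctrl.hand_in()); s=ctrl.get_state(); print(s["time"])
E
```

```text
the job is handed in; nothing more can be done
None
the job is handed in; nothing more can be done
```

I placed all five things in the order asked and handed the job in at about 36 s of robot time. I can't see the verdict.

- **Blanks:** The thick one lies in the wide valley and the thin one in the narrow valley. Their mid-lengths measured x ≈ 657 mm against a rail centre of about 658 mm, so both are centred to about 1 mm, within the 2 mm calibration. Both were unmoved in the later pictures.
- **Vials:** In the last scene and side pictures, one clear vial stands upright in each tray bay. I did not touch the pink or turquoise look-alikes.
- **Lump:** In the last wrist picture it lies in the middle of the wooden bowl. I released it about 20 mm above the bowl floor, and it stayed in.
- **Robot:** The gripper was open and clear of everything, about 190 mm above the table. The highest wrist force in any reading after a move was about 9 N.

No final check failed. The only disagreement was in the arm's measured position, which overshot by up to about 8 mm just after fast moves. I let the arm settle before each grasp and each placing.

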